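# Zero the coffee grinder and set it for filter

## Task

The coffee grinder has been cleaned and its burrs have lost their zero. Push its grind lever clockwise (seen from above, towards the small dots), without forcing it, until you feel the burrs touch, and then back it off the other way by 45 degrees (three dots) from that point. Also stand the fallen steel cup upright on the worktop, centred under the grinder's chute, and do not disturb the other things.

Things in the scene. Friction and masses are not known exactly. Their poses are not given: they have to be found in the camera images.
- grinder: Cream burr coffee grinder, fixed, 361 mm high. Origin on the worktop on the vertical burr axis; x axis from its front to its back, z up. Head radius 60 mm (z 138 to 222), above it a dark dial ring (radius 74) with white dots every 15 degrees, small = fine, large = coarse; hopper radius 59 mm, z 266 to 361. Motor column behind the chute: front face at x = -38 mm, its foot at x = -40 mm, 24 mm high.
- chute (a point): Centre of the lower end of the steel chute (27 mm wide), 110 mm in front of the burr axis, 142 mm above the worktop. The chute's housing above it is 44 mm wide, z 166 to 208 mm, and reaches 18 mm in front of this point.
- lever: Grind lever: a steel collar on the burr axis below the hopper, with one arm (12 mm wide) that swings level. Origin on the axis, z 236 mm; x axis out along the arm, z up. Light friction (2 to 3 N at the knob); stays where left. Clockwise from above (to the robot's left when it points at the robot) is finer, until the burrs touch: a firm stop. Over 30 N on the lever harms the burrs.
- knob (a point): Middle of the black round knob (21 mm thick, 118 to 162 mm from the axis) at the arm's end, 140 mm from the axis, z 248 mm. The burrs' touching point cannot be seen, only felt: it has drifted by up to 13 degrees either way and lies 48 to 67 degrees clockwise of where the lever stands at first, with the arm towards the grinder's front left.
- cup: Brushed steel dosing cup, straight, 59 mm outside diameter (61 mm at the rim), 70 mm high, 3 mm wall, about 0.14 kg. Origin at the centre of its underside; its z axis points from the bottom to the mouth. It lies on its side at first, the mouth to the robot's right or right front.
- coffee_jar: Coffee jar with a red lid, 81 mm wide, 163 mm high, origin under its centre. Leave it alone.
- sugar_canister: Round grey-white canister with a lid, 102 mm wide, 130 mm high, origin under its centre. Leave it alone.
- mug: Striped mug, 84 mm wide, 95 mm high, origin under its centre. Leave it alone.
- spoon_rest: Flat white china spoon rest, 65 x 134 x 15 mm, origin under its centre. Leave it alone.
Not all that is in view belongs to the job. Several things have the shape of the cup; the one meant has the colours described above.

How it is judged (in metres and radians):
On the way:
1. the lever has been pushed clockwise to the point where the burrs touch (within 3 degrees) (y of burrs_c0 in the frame of lever above 0.0301 m), for 0.2 s.
At the end, for the whole second after the job is handed in: The lever rests 45 degrees (within 6) counter-clockwise of the point where the burrs touch; the cup stands still and upright (within about 5 degrees) on the worktop, its centre within 16 mm of the chute's axis (y of burrs_c0 in the frame of lever between -0.0047 and 0.0047 m and angular speed of lever below 0.05 rad/s and angle between cup's own z axis and vertical below 0.08 rad and height (world z) of cup below 0.006 m and horizontal distance between cup and chute below 0.016 m and linear speed of cup below 0.02 m/s).
It fails at once if more than 30 N on the lever (contact force between anything else and lever above 30 N).
It fails at once if one of the other things (jar, canister, mug, spoon rest) is moved by more than 30 mm (distance of any of coffee_jar, sugar_canister, mug, spoon_rest from where it was at the start of the episode above 0.03 m).
It also fails if it takes over 72 s, if anything falls off the work surface, if the arm or the gripper's body presses on something with over 40 N, if the wrist force passes 120 N, or if a joint passes its speed limit or range.

## Robot

A 6-joint arm with a two-finger parallel gripper is mounted at the origin on a cart in front of the work surface, level with it; the furniture and walls round the work are solid. World frame = base frame: x ahead of the robot, y to its left, z up, the work surface at z = 0. Lengths are in m, angles in degrees, forces in N, time in s.
With the tool pointing down it reaches from about 0.375 to 0.9 m from the base axis. Payload 3.1 kg.
Tool frame: the origin (TCP) lies at the very end of the fingers, on their centre line; the grasp point (between the pads) lies 19 mm behind it; z points along the fingers, y is the line along which they close (so a half turn about z gives the same grasp; the last joint's range is limited). The gripper opens to 87 mm and grips with 3 to 60 N. Pads are 19 mm wide; open, the fingers measure 117 mm over their backs; the gripper's body (75 mm by 190 mm) begins 51 mm behind the grasp point.
Start: joints at [55.892, 30.224, 82.088, -0, 67.689, -10.227], TCP at [0.253, 0.571, 0.223] pointing down, gripper open.
Joint ranges: [-176.69, 176.69], [-43.24, 126.21], [12.49, 139.97], [-82, 262], [0, 151.66], [-163.58, 163.58]. Speed limits (degrees/s): [159.86, 159.86, 180, 180, 180, 180].

## Interface

Orientations are given as a 3x3 rotation matrix whose columns are the frame's x, y, z axes.
In Python, from rig import readout, viewer, ticket gives the robot as it stands.
- The arm moves only by the tool send_rows, never from a script. Its argument "moves" is a list of rows, each a list of 6 numbers: the shift along the tool's x, y, z in units of 250 mm (1.0 is 250 mm), then the turn, a rotation vector about the tool's x, y, z in units of 90 degrees (1.0 is 90 degrees). A call has 1 to 12 rows; each row is the pose to reach, as a shift and turn from the pose commanded when the call began, along the tool's axes at that moment; what a row does not reach only later rows make up. A row lasts 1/10 s, in which the tool goes at most 50 mm and 8.59 degrees, less where a joint would pass 70% of its speed; a pose out of reach is approached as far as the arm can. A call with a number of a shift or a turn outside -1 to 1 is refused whole. A call with a gripper value outside its range is refused whole. "grip" is the opening, from 0 (shut) to 1 (fully open), set as the call begins (left out, the last holds). The fingers move at their own pace and stop on an object; the grip force is fixed at half the most. Time passes only in rows, so rows that repeat a pose let the fingers close. It gives the time, the measured TCP pose, the force, the opening and the grip force at its end, in the units of the state.
- readout.read_state(): the state, without advancing time (a new reading comes with each control period).
- viewer.capture(name): name is "scene" or "top" or "wrist"; returns (picture, depth): 384x512x3 uint8, red, green, blue; 384x512 float32, m along the optical axis (not along the pixel's ray), 0 where there is no reading.
- viewer.camera_info(name): a dict with "fx", "fy", "cx", "cy" (pixels), "R" (3x3) and "t" (3): a world point X has camera coordinates R X + t; the wrist camera has in their place "tool_from_camera" (4x4, takes a point from camera to tool coordinates, whose origin is the TCP and whose axes are the flange's). Camera axes: x right, y down, z forward; pixel columns grow to the right and rows downward; lengths in m; the calibration is good to about 2 mm. The wrist camera is an equidistant fisheye: a pixel r from the principal point sees the ray r / f radians off the axis. A picture is of the moment at which its call begins: read the wrist's pose just before it. camera_info takes no time and is no camera call.
- ticket.hand_in(): hands the job in; it is judged then, once.
The state is a dict: "time_s": time; "joint_positions": joint angles; "qvel": joint speeds; "tau": joint torques, N m; "position": TCP position; "tcp_rot": TCP orientation; "force": force on the tool from outside, world axes, zero at the start; "moment": the same for the moment, N m; "opening": opening from 0.0 (shut) to 1.0 (fully open); "grasp_force": force on a finger pad.
Only numpy, scipy, OpenCV 4.12 (cv2) and the standard library are available. Lean on these libraries where they do the work, as an engineer would, in place of code of your own. Each camera call takes 0.05 s, during which the arm holds its last target. There are 200 camera calls.

## Working session

There is one attempt and no reset: what is moved stays moved. The work goes in short steps, Python scripts to look and compute and a tool call to move; the robot and the scene stay as the last step left them, time stands still between calls to the robot, and variables do not carry over. Pictures are saved under pics/ and viewed, at most 11 in all, crops included, and the job is handed in when it is done.

Besides the shell and the picture viewer there is one more tool, called as name(argument=value, ...) on one line, values as JSON. send_rows: Moves the arm, as the interface text tells. Shifts and turns lie within -1 to 1; 1 stands for 250 mm of shift or 90 degrees of turn. Its arguments: {"type":"object","properties":{"moves":{"type":"array"},"grip":{"type":"number"}},"required":["moves"]}

```bash
mkdir -p pics; ls
python3 - <<'E'
from rig import readout, viewer
import cv2,numpy as np
s=readout.read_state();print(s)
for n in("scene","top"):
    p,d=viewer.capture(n);np.savez(f"{n}.npz",p=p,d=d);cv2.imwrite(f"pics/{n}0.png",p[:,:,::-1]);print(viewer.camera_info(n))
print(viewer.camera_info("wrist"))
E
```

```text
pics
{'time_s': 0.0, 'joint_positions': array([ 5.58910477e+01,  3.02796842e+01,  8.21564437e+01,  9.83905451e-04,
        6.76898014e+01, -1.02273030e+01]), 'qvel': array([ 0.04925815, -0.08946536,  0.10263706, -0.00970713, -0.00608592,
        0.04340446]), 'tau': array([ 1.47881568e-03, -4.40036631e+01, -1.76594245e+01,  6.31992845e-02,
        5.81065868e-02, -1.71415581e-04]), 'position': array([0.25257926, 0.57088382, 0.22156363]), 'tcp_rot': array([[-9.14380768e-01,  4.04853381e-01, -1.24565451e-03],
       [ 4.04855094e-01,  9.14379065e-01, -1.81087435e-03],
       [ 4.05861802e-04, -2.16013825e-03, -9.99997585e-01]]), 'force': array([-0.5497667 , -0.03494847, -0.53238197]), 'moment': array([ 0.02230306, -0.04090798,  0.01447988]), 'grasp_force': 0.0, 'opening': 0.9997988280689187}
{'fx': 396.5859446925148, 'fy': 396.5859446925148, 'cx': 257.27836563912865, 'cy': 195.29240561471366, 'R': array([[ 0.82483011, -0.5653719 , -0.00314806],
       [-0.40024975, -0.57998006, -0.70952327],
       [ 0.3993187 ,  0.58649617, -0.70467497]]), 't': array([-0.41424041,  0.38311634,  1.46764225])}
{'fx': 488.8270050900476, 'fy': 488.8270050900476, 'cx': 248.5901523444027, 'cy': 192.33640096688768, 'R': array([[ 0.1951278 , -0.98075946,  0.00600183],
       [-0.77356442, -0.15766129, -0.61379231],
       [ 0.60292887,  0.11512514, -0.78944473]]), 't': array([-0.01965529,  0.535699  ,  1.50640366])}
{'fx': 297.3186396354542, 'fy': 297.3186396354542, 'cx': 260.66880680891086, 'cy': 191.76473764074981, 'tool_from_camera': array([[-9.89652451e-05, -9.57689237e-01, -2.87804300e-01,
         7.90951005e-02],
       [ 9.99999961e-01, -1.95997850e-05, -2.78643294e-04,
         1.09610637e-03],
       [ 2.61212781e-04, -2.87804317e-01,  9.57689202e-01,
        -1.61922356e-01],
       [ 0.00000000e+00,  0.00000000e+00,  0.00000000e+00,
         1.00000000e+00]])}
```

View pics/scene0.png

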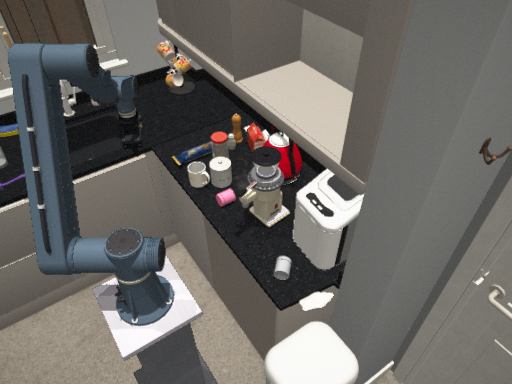

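View pics/top0.png

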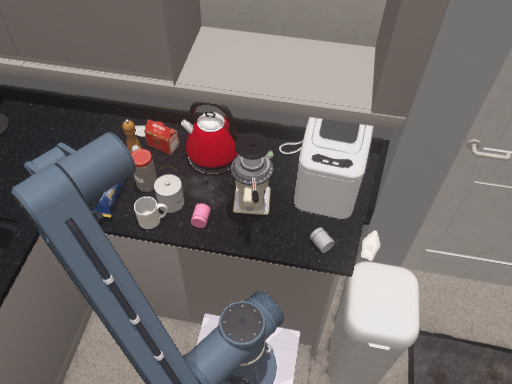

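The cup lies at top (321,240) / scene (283,267), and the pink one at (201,215) is a decoy. The grinder's hopper is at top (253,147), with the lever knob near (254,195). Next I'll measure these from depth in both views.

```bash
cat > h.py <<'E'
import numpy as np,cv2
from rig import readout,viewer
def cloud(n,f=None):
    if f: z=np.load(f);p,d=z['p'],z['d']
    else: p,d=viewer.capture(n)
    c=viewer.camera_info(n);v,u=np.mgrid[:384,:512]
    X=np.stack([(u-c['cx'])/c['fx']*d,(v-c['cy'])/c['fy']*d,d],-1)
    return p,d,(X-c['t'])@c['R']
def proj(n,X):
    c=viewer.camera_info(n);q=np.asarray(X)@c['R'].T+c['t']
    return np.stack([q[...,0]/q[...,2]*c['fx']+c['cx'],q[...,1]/q[...,2]*c['fy']+c['cy']],-1)
E
python3 - <<'E'
from h import *
np.set_printoptions(precision=3,suppress=True)
tiles=[]
for n,(u,v),(gu,gv) in(("scene",(283,267),(265,180)),("top",(321,240),(253,170))):
    p,d,W=cloud(n,n+'.npz')
    w=W[v-16:v+17,u-16:u+17].reshape(-1,3);m=(w[:,2]>.012)&(w[:,2]<.09);w=w[m]
    print(n,'cup n',len(w),w.min(0),w.max(0),np.median(w,0),'table z',np.median(W[v+20:v+26,u-5:u+5,2]))
    # ring heights
    g=W[gv-60:gv+60,gu-50:gu+50].reshape(-1,3)
    for lo,hi in((.345,.375),(.225,.262)):
        s=g[(g[:,2]>lo)&(g[:,2]<hi)];print(n,lo,len(s),s.min(0),s.max(0),np.median(s,0))
    c=p[gv-50:gv+55,gu-50:gu+50];tiles.append(cv2.resize(c,(400,420),interpolation=cv2.INTER_CUBIC))
cv2.imwrite('pics/g0.png',np.hstack(tiles)[:,:,::-1])
E
```

```text
scene cup n 256 [ 0.444 -0.237  0.012] [ 0.531 -0.151  0.063] [ 0.487 -0.195  0.052] table z -0.001185150762408411
scene 0.345 364 [0.548 0.029 0.345] [0.66  0.143 0.363] [0.599 0.081 0.348]
scene 0.225 817 [ 0.448 -0.213  0.225] [0.837 0.37  0.262] [0.593 0.044 0.248]
top cup n 322 [ 0.439 -0.235  0.012] [ 0.532 -0.147  0.065] [ 0.481 -0.185  0.051] table z -0.00016517385157721254
top 0.345 596 [0.541 0.035 0.345] [0.655 0.145 0.363] [0.597 0.09  0.349]
top 0.225 918 [ 0.446 -0.084  0.225] [0.838 0.315 0.262] [0.566 0.074 0.249]
```

View pics/g0.png

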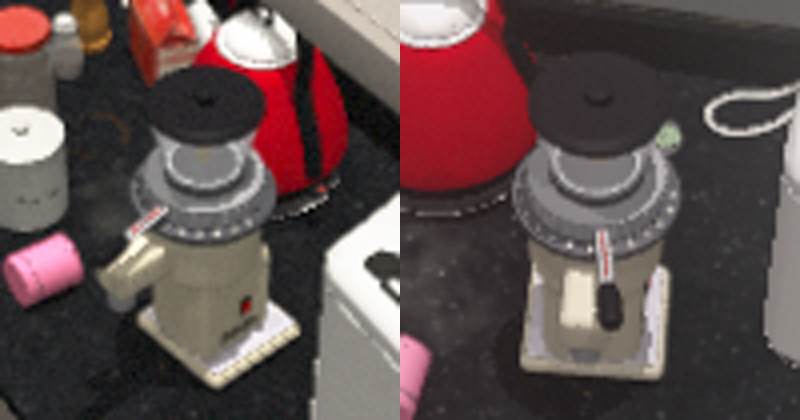

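The close view shows the lever arm with its white and red label, and the black knob at top crop (608,305). The knob is to the robot's right of the chute housing, so clockwise moves it to the robot's left. Next I'll fit the axis, the lever angle, the chute direction and the cup's axis.

```bash
cat > fit.py <<'E'
from h import *
from scipy.optimize import least_squares
np.set_printoptions(precision=4,suppress=True)
if __name__=='__main__':
  cups=[]
  for n,(u,v),(gu,gv) in(("scene",(283,267),(265,180)),("top",(321,240),(253,170))):
    p,d,W=cloud(n,n+'.npz')
    g=W[gv-60:gv+60,gu-50:gu+50].reshape(-1,3);c=p[gv-60:gv+60,gu-50:gu+50].reshape(-1,3).astype(int)
    near=np.hypot(g[:,0]-.6,g[:,1]-.088)
    s=g[(g[:,2]>.338)&(near<.07)]
    (cx,cy),r=cv2.minEnclosingCircle(s[:,:2].astype(np.float32));print(n,'hopper',cx,cy,r,'ztop',np.percentile(s[:,2],[5,50,95]))
    s=g[(g[:,2]>.21)&(g[:,2]<.24)&(near<.09)]
    (x2,y2),r2=cv2.minEnclosingCircle(s[:,:2].astype(np.float32));print('ring',x2,y2,r2)
    a=np.array([cx,cy]);r=np.hypot(*(g[:,:2]-a).T)
    k=g[(g[:,2]>.235)&(g[:,2]<.268)&(r>.085)&(r<.17)&(g[:,0]<.58)];
    if len(k): print('knob',len(k),np.median(k,0),k.min(0),k.max(0))
    k=g[(g[:,2]>.198)&(g[:,2]<.213)&(r>.075)&(r<.14)&(g[:,0]<.58)]
    print('housing',len(k),np.median(k,0),k.min(0),k.max(0))
    k=g[(g[:,2]>.01)&(g[:,2]<.035)&(r<.16)&(c.min(1)>70)]
    if len(k)>5: b=cv2.minAreaRect(k[:,:2].astype(np.float32));print('foot',len(k),b)
    w=W[v-18:v+19,u-18:u+19].reshape(-1,3);cups.append(w[(w[:,2]>.008)&(w[:,2]<.07)])
  for w in cups+[np.vstack(cups)]:
    # cylinder lying: axis through (px,py,.03), direction th; radius .030
    f=lambda q:np.hypot((w[:,0]-q[0])*-np.sin(q[1])+(w[:,1]+.19)*np.cos(q[1]),w[:,2]-.0305)-.030
    q=min((least_squares(f,[.485,t],loss='soft_l1',f_scale=.002) for t in(-.5,-1.,-2,.8)),key=lambda r:r.cost)
    th=q.x[1];a=np.array([np.cos(th),np.sin(th)]);t=(w[:,:2]-[q.x[0],-.19])@a
    e=np.percentile(t,[2,98]);print('cup th',np.degrees(th),'cost',q.cost,'ends',e,'centre',np.array([q.x[0],-.19])+a*e.mean(),'top z',np.percentile(w[:,2],97))
E
python3 fit.py
python3 - <<'E'
import cv2,numpy as np
p=np.load('top.npz')['p'][215:265,296:346];q=np.load('scene.npz')['p'][242:292,258:308]
cv2.imwrite('pics/c0.png',np.hstack([cv2.resize(i,(350,350),interpolation=2) for i in(p,q)])[:,:,::-1])
E
```

```text
scene hopper 0.6043789386749268 0.08337246626615524 0.0640401542186737 ztop [0.3416 0.3478 0.5068]
ring 0.5995545387268066 0.08109287172555923 0.0764496773481369
knob 75 [0.4751 0.0503 0.2521] [0.4485 0.0386 0.2412] [0.5212 0.0692 0.2615]
housing 74 [0.5076 0.0625 0.2054] [0.4759 0.0532 0.1983] [0.533  0.0882 0.2115]
foot 278 ((0.6266973614692688, 0.08872924000024796), (0.13118208944797516, 0.13759538531303406), 7.629601001739502)
top hopper 0.6026702523231506 0.08420201390981674 0.06467755138874054 ztop [0.3418 0.3481 0.3593]
ring 0.5919838547706604 0.08621871471405029 0.0803915411233902
knob 94 [0.4696 0.0565 0.253 ] [0.4458 0.0414 0.2412] [0.518  0.0729 0.264 ]
housing 116 [0.4957 0.0846 0.2061] [0.4741 0.0616 0.1981] [0.5292 0.1026 0.213 ]
foot 361 ((0.6282245516777039, 0.046371929347515106), (0.12431149929761887, 0.23218007385730743), 9.287656784057617)
cup th 43.324594593154856 cost 0.0009787331002581218 ends [-0.0392  0.0308] centre [ 0.4881 -0.1929] top z 0.060107133675502446
cup th 40.656154421504226 cost 0.002161557030307184 ends [-0.0378  0.0351] centre [ 0.4883 -0.1909] top z 0.0611493296546341
cup th -137.99793059774024 cost 0.003179035861266402 ends [-0.0321  0.0384] centre [ 0.4878 -0.1921] top z 0.060891601907330194
```

View pics/c0.png

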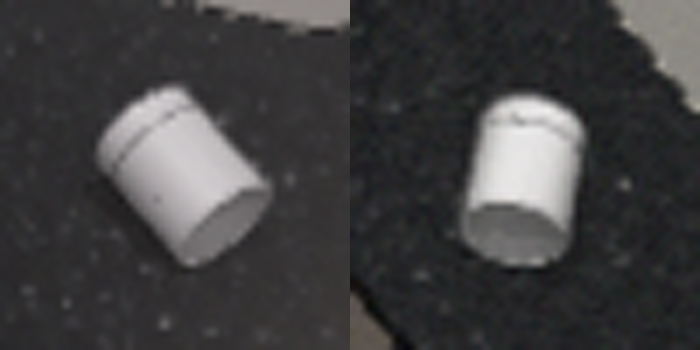

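The cup's axis lies at 42°, with its centre near (0.488, -0.192) and its mouth towards the robot's near right. The lid fits put the grinder axis at about (0.603, 0.084), and the knob is near (0.472, 0.053, 0.25). I'll hover the wrist camera there to refine these.

send_rows(moves=[[-0.76, -0.78, -0.4, 0, 0, 0], [-0.76, -0.78, -0.4, 0, 0, 0], [-0.76, -0.78, -0.4, 0, 0, 0], [-0.76, -0.78, -0.4, 0, 0, 0], [-0.76, -0.78, -0.4, 0, 0, 0], [-0.76, -0.78, -0.4, 0, 0, 0], [-0.76, -0.78, -0.4, 0, 0, 0]])

```text
time_s: 0.8
position: [0.3498, 0.3133, 0.3242]
tcp_rot: [[-0.912, 0.41, 0.004], [0.41, 0.912, 0.0], [-0.003, 0.002, -1.0]]
force: [-0.5, 0.6, -0.1]
opening: 1.003
grasp_force: 0.0
```

send_rows(moves=[[-0.76, -0.78, 0, 0, 0, -0.41], [-0.76, -0.78, 0, 0, 0, -0.41], [-0.76, -0.78, 0, 0, 0, -0.41], [-0.76, -0.78, 0, 0, 0, -0.41], [-0.76, -0.78, 0, 0, 0, -0.41], [-0.76, -0.78, 0, 0, 0, -0.41], [-0.76, -0.78, 0, 0, 0, -0.41], [-0.76, -0.78, 0, 0, 0, -0.41]])

```text
time_s: 1.6
position: [0.4431, 0.0602, 0.3219]
tcp_rot: [[-0.975, -0.222, -0.001], [-0.222, 0.975, 0.001], [0.001, 0.001, -1.0]]
force: [-0.4, -0.1, -0.2]
opening: 1.0
grasp_force: 0.0
```

```bash
cat >> h.py <<'E'
def log():
    s=readout.read_state()
    open('log.txt','a').write(repr([list(map(float,s['joint_positions'])),list(map(float,s['position'])),s['tcp_rot'].tolist()])+'\n')
    return s
def wrist():
    s=log();p,d=viewer.capture("wrist");c=viewer.camera_info("wrist")
    v,u=np.mgrid[:384,:512];x=(u-c['cx'])/c['fx'];y=(v-c['cy'])/c['fy'];r=np.hypot(x,y)+1e-9
    ray=np.stack([x/r*np.tan(r),y/r*np.tan(r),np.ones_like(x)],-1)
    T=c['tool_from_camera'];X=ray*d[...,None]@T[:3,:3].T+T[:3,3]
    return s,p,d,X@s['tcp_rot'].T+s['position']
def rel(pos,R,s=None):
    from scipy.spatial.transform import Rotation as Ro
    s=s or log();R0=s['tcp_rot']
    return np.r_[R0.T@(np.asarray(pos)-s['position'])/.25,Ro.from_matrix(R0.T@R).as_rotvec()/(np.pi/2)]
E
python3 - <<'E'
from h import *
np.set_printoptions(precision=4,suppress=True)
s,p,d,W=wrist();np.savez('w1.npz',p=p,d=d,W=W);cv2.imwrite('pics/w1.png',p[:,:,::-1])
print(s['position'],s['tcp_rot'],s['joint_positions'],s['force'])
E
```

```text
[0.4431 0.0602 0.3219] [[-0.9751 -0.2217 -0.0012]
 [-0.2217  0.9751  0.0007]
 [ 0.001   0.001  -1.    ]] [  -6.6562    9.2638   98.3386    0.0341   72.4722 -109.4783] [-0.3671 -0.1267 -0.1681]
```

View pics/w1.png

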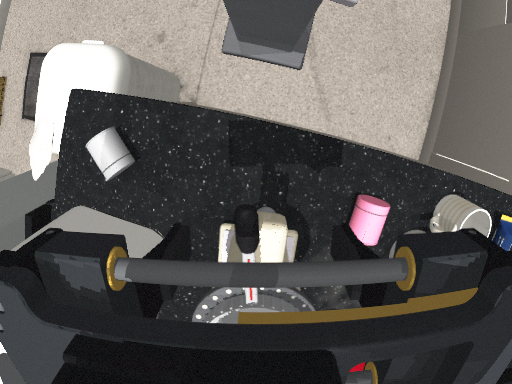

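The wrist view shows the black knob at (247,230), the cream chute housing at (273,235) beside it, and the cup at (110,152) with its mouth end up and to the left. Now I'll measure all three.

Run:
```python
from h import *
np.set_printoptions(precision=4,suppress=True)
z=np.load('w1.npz');p,W=z['p'].astype(int),z['W']
def rep(n,m):
    w=W[m];print(n,m.sum(),'med',np.median(w,0),'p3',np.percentile(w,3,0),'p97',np.percentile(w,97,0));return w
v,u=np.mgrid[:384,:512]
k=rep('knob',(abs(u-247)<16)&(v>198)&(v<262)&(p.max(2)<75)&(W[...,2]>.242)&(W[...,2]<.268))
h=rep('housing top',(abs(u-270)<32)&(v>200)&(v<262)&(W[...,2]>.198)&(W[...,2]<.214))
f=rep('chute?',(abs(u-270)<35)&(v>195)&(v<262)&(W[...,2]>.13)&(W[...,2]<.165))
r=rep('column/foot',(abs(u-262)<60)&(v>195)&(v<262)&(W[...,2]>.015)&(W[...,2]<.034))
for n,w in(('k',k),('h',h)):
    c,sz,a=cv2.minAreaRect(w[:,:2].astype(np.float32));print(n,c,sz,a)
pp=rep('arm label',(abs(u-250)<8)&(v>258)&(v<305)&(W[...,2]>.225)&(W[...,2]<.26))
# ring outer
g=rep('ring',(v>284)&(v<322)&(W[...,2]>.215)&(W[...,2]<.245)&(u>185)&(u<325))
w=rep('cup',(abs(u-110)<28)&(abs(v-153)<30)&(W[...,2]>.008)&(W[...,2]<.075))
from scipy.optimize import least_squares
q=least_squares(lambda q:np.hypot(-(w[:,0]-q[0])*np.sin(q[1])+(w[:,1]+.19)*np.cos(q[1]),w[:,2]-.0305)-.030,[.485,.74],loss='soft_l1',f_scale=.002)
a=np.array([np.cos(q.x[1]),np.sin(q.x[1])]);t=(w[:,:2]-[q.x[0],-.19])@a;e=np.percentile(t,[2,98]);print('cup',np.degrees(q.x[1]),e,np.array([q.x[0],-.19])+a*e.mean())
# height contour slices of housing
cv2.imwrite('pics/w1c.png',cv2.resize(z['p'][180:325,170:340,::-1],None,fx=4,fy=4,interpolation=2))
```

```text
knob 1040 med [0.466  0.0541 0.2557] p3 [0.4496 0.0432 0.2484] p97 [0.4873 0.0649 0.2585]
housing top 1162 med [0.4968 0.0844 0.2071] p3 [0.4785 0.0706 0.1995] p97 [0.5198 0.1001 0.2086]
chute? 95 med [0.483  0.0732 0.1544] p3 [0.4808 0.0564 0.1441] p97 [0.5578 0.0855 0.1637]
column/foot 697 med [0.5899 0.04   0.0254] p3 [0.5615 0.0243 0.0166] p97 [0.6374 0.1559 0.0278]
k (0.46941521763801575, 0.054431572556495667) (0.043324410915374756, 0.020201560109853745) 16.477855682373047
h (0.5001254081726074, 0.08538837730884552) (0.04669499024748802, 0.03218402341008186) 7.13922643661499
arm label 290 med [0.539  0.0713 0.2503] p3 [0.4986 0.0601 0.2316] p97 [0.5508 0.0804 0.2518]
ring 1969 med [0.5529 0.065  0.2317] p3 [0.5375 0.0222 0.2262] p97 [0.5962 0.138  0.2438]
cup 1491 med [ 0.4832 -0.1798  0.0524] p3 [ 0.451  -0.2149  0.0218] p97 [ 0.5195 -0.15    0.0585]
cup 44.100847444090206 [-0.0337  0.0348] [ 0.4915 -0.1896]
```

View pics/w1c.png

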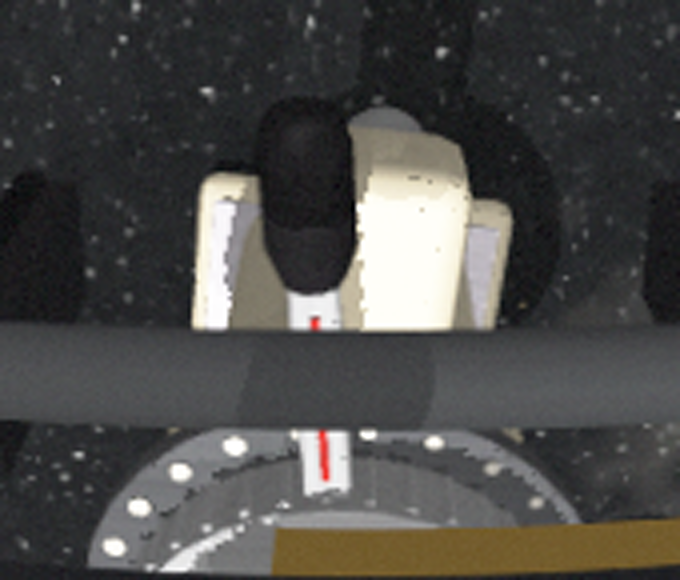

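Run:
```python
from h import *
from scipy.optimize import least_squares
np.set_printoptions(precision=4,suppress=True)
z=np.load('w1.npz')
src=[('wrist',z['W'])]+[(n,cloud(n,n+'.npz')[2]) for n in('scene','top')]
A0=np.array([.602,.086]); H=[]
for n,W in src:
  for nm,zl,zh,R in(('ring',.215,.236,.074),('lid',.335,.356,.059)):
    w=W.reshape(-1,3);w=w[(w[:,2]>zl)&(w[:,2]<zh)&(np.hypot(*(w[:,:2]-A0).T)<R+.012)]
    if len(w)<60: continue
    th=np.degrees(np.arctan2(w[:,1]-A0[1],w[:,0]-A0[0]))%360;r=np.hypot(*(w[:,:2]-A0).T)
    e=[]
    for b in range(0,360,6):
        m=(th>=b)&(th<b+6)
        if m.sum()>=3:
            i=np.where(m)[0][np.argsort(r[m])[-2]]
            if r[i]>R-.010: e.append(w[i,:2])
    e=np.array(e)
    if len(e)<8: print(n,nm,len(e));continue
    q=least_squares(lambda q:np.hypot(*(e-q[:2]).T)-q[2],[*A0,R],loss='soft_l1',f_scale=.002)
    q2=least_squares(lambda q:np.hypot(*(e-q[:2]).T)-R,A0,loss='soft_l1',f_scale=.002)
    print(n,nm,len(e),q.x,q2.x)
# housing left side & front edges, wrist
W=z['W'];v,u=np.mgrid[:384,:512];p=z['p'].astype(int)
cre=(p[...,0]>p[...,2]+12)&(p.min(2)>80)
m=cre&(W[...,2]>.166)&(W[...,2]<.205)&(u>255)&(u<300)&(v>200)&(v<262)
w=W[m];print('sidewall/front pts',m.sum())
# left edge of top: for each v the max-u cream pixel of top
E=[]
for vv in range(222,260,2):
    m=(W[vv,:,2]>.2)&(W[vv,:,2]<.212)&(np.arange(512)>255)&(np.arange(512)<300)
    if m.any(): E.append(W[vv,np.where(m)[0].max()])
E=np.array(E);f=np.polyfit(E[:,0],E[:,1],1);print('left edge slope deg',np.degrees(np.arctan(f[0])),'y at .5',np.polyval(f,.5),E[:,2].mean(),E[[0,-1]])
# foot: lateral edges
m=(W[...,2]>.015)&(W[...,2]<.034)&(abs(u-262)<60)&(v>205)&(v<262)&(p.min(2)>70)
w=W[m];print('foot',len(w),cv2.minAreaRect(w[:,:2].astype(np.float32)))
wl=[];wr=[]
for vv in range(224,262,2):
    i=np.where(m[vv])[0]
    if len(i)>4: wl.append(W[vv,i.min()]);wr.append(W[vv,i.max()])
for e in(wl,wr): e=np.array(e);f=np.polyfit(e[:,0],e[:,1],1);print(np.degrees(np.arctan(f[0])),np.polyval(f,.58),e[0],e[-1])
```

```text
wrist ring 21 [0.6072 0.0918 0.0747] [0.6062 0.0915]
scene ring 33 [0.6016 0.0836 0.0689] [0.6053 0.0885]
scene lid 46 [0.6011 0.0856 0.0538] [0.6028 0.089 ]
top ring 34 [0.6004 0.0902 0.0712] [0.6039 0.0906]
top lid 53 [0.5995 0.0896 0.0548] [0.6013 0.0898]
sidewall/front pts 436
left edge slope deg 12.699559105967305 y at .5 0.09962684277767712 0.20212539651958222 [[0.4778 0.0842 0.2001]
 [0.5149 0.1008 0.2051]]
foot 696 ((0.6007804870605469, 0.09084655344486237), (0.07219143956899643, 0.13591718673706055), 6.028548240661621)
4.976057108420063 0.02220098191419 [0.5743 0.0231 0.0152] [0.6433 0.0284 0.0204]
39.147733685755384 0.13487786325390255 [0.5711 0.0366 0.0152] [0.6126 0.1571 0.0222]
```

The axis is at (0.6045, 0.0905), the lever angle is 14.9° and the knob radius is 0.140, which agrees with the text. The grinder's yaw is about 6°, so the chute is near (0.495, 0.079). I'll straddle the knob with half-open fingers.

send_rows(moves=[[-0.105, -0.044, 0, 0, 0, -0.023], [-0.105, -0.044, 0, 0, 0, -0.023], [-0.105, -0.044, 0, 0, 0, -0.023], [-0.105, -0.044, 0, 0, 0, -0.023], [-0.105, -0.044, 0.1, 0, 0, -0.023], [-0.105, -0.044, 0.2, 0, 0, -0.023], [-0.105, -0.044, 0.3, 0, 0, -0.023], [-0.105, -0.044, 0.344, 0, 0, -0.023], [-0.105, -0.044, 0.344, 0, 0, -0.023]], grip=0.5)

```text
time_s: 2.55
position: [0.469, 0.0569, 0.2354]
tcp_rot: [[-0.965, -0.261, -0.004], [-0.261, 0.965, 0.001], [0.004, 0.002, -1.0]]
force: [-0.5, 0.2, 0.7]
opening: 0.504
grasp_force: 0.0
```

```bash
cat > arc.py <<'E'
import sys
from h import *
np.set_printoptions(precision=3,suppress=True)
A=np.array([.6045,.0905])
def pose(a,r=.138,z=.236):
    t=np.radians(a);u=np.array([np.cos(t),np.sin(t),0]);zz=np.array([0,0,-1.])
    return np.r_[A+r*u[:2],z],np.stack([u,np.cross(zz,u),zz],1)
s=log();cur=np.degrees(np.arctan2(*(s['position'][:2]-A)[::-1]))%360
print('tool az',cur,'yaw',np.degrees(np.arctan2(s['tcp_rot'][1,0],s['tcp_rot'][0,0]))%360,'r',np.hypot(*(s['position'][:2]-A)),s['position'],'F',s['force'],'open',s['opening'])
for a in map(float,sys.argv[1:]): print(a,rel(*pose(a),s))
E
python3 arc.py 190 185 180 175 170 165 160 155 150
```

```text
tool az 193.92187460910807 yaw 195.12423946900876 r 0.1396363046633209 [0.469 0.057 0.235] F [-0.493  0.234  0.673] open 0.5043980943204633
190.0 [-0.009  0.038 -0.002  0.001 -0.002  0.057]
185.0 [-0.015  0.085 -0.002  0.001 -0.002  0.112]
180.0 [-0.026  0.132 -0.002  0.001 -0.002  0.168]
175.0 [-0.04   0.178 -0.002  0.001 -0.002  0.224]
170.0 [-0.059  0.223 -0.002  0.    -0.002  0.279]
165.0 [-0.081  0.265 -0.002  0.    -0.003  0.335]
160.0 [-0.107  0.306 -0.002  0.    -0.003  0.39 ]
155.0 [-0.136  0.344 -0.002  0.    -0.003  0.446]
150.0 [-0.169  0.379 -0.002  0.    -0.003  0.501]
```

send_rows(moves=[[-0.009, 0.038, 0, 0, 0, 0.057], [-0.015, 0.085, 0, 0, 0, 0.112], [-0.026, 0.132, 0, 0, 0, 0.168], [-0.04, 0.178, 0, 0, 0, 0.224], [-0.059, 0.223, 0, 0, 0, 0.279], [-0.081, 0.265, 0, 0, 0, 0.335], [-0.107, 0.306, 0, 0, 0, 0.39], [-0.136, 0.344, 0, 0, 0, 0.446], [-0.136, 0.344, 0, 0, 0, 0.446]])

```text
time_s: 3.45
position: [0.4818, 0.1491, 0.2378]
tcp_rot: [[-0.907, 0.422, 0.002], [0.422, 0.907, 0.0], [-0.002, 0.001, -1.0]]
force: [-0.7, -0.9, 0.3]
opening: 0.5
grasp_force: 0.0
```

```bash
python3 arc.py 152 150 148 146 145 144 143 142 141 140 139 138
```

```text
tool az 154.451819681561 yaw 155.0484588912422 r 0.13596608017974 [0.482 0.149 0.238] F [-0.726 -0.872  0.287] open 0.5000030276094133
152.0 [0.007 0.024 0.007 0.001 0.001 0.034]
150.0 [0.006 0.043 0.007 0.001 0.001 0.056]
148.0 [0.004 0.062 0.007 0.001 0.001 0.078]
146.0 [0.001 0.081 0.007 0.001 0.001 0.101]
145.0 [-0.     0.091  0.007  0.001  0.001  0.112]
144.0 [-0.002  0.1    0.007  0.001  0.001  0.123]
143.0 [-0.004  0.11   0.007  0.001  0.001  0.134]
142.0 [-0.006  0.119  0.007  0.001  0.001  0.145]
141.0 [-0.008  0.128  0.007  0.001  0.001  0.156]
140.0 [-0.011  0.138  0.007  0.001  0.001  0.167]
139.0 [-0.013  0.147  0.007  0.001  0.001  0.178]
138.0 [-0.016  0.156  0.007  0.001  0.001  0.189]
```

send_rows(moves=[[0.006, 0.043, 0.007, 0, 0, 0.056], [0.001, 0.091, 0.007, 0, 0, 0.112], [0.001, 0.091, 0.007, 0, 0, 0.112]])

```text
time_s: 3.75
position: [0.4912, 0.1693, 0.2358]
tcp_rot: [[-0.819, 0.573, 0.002], [0.573, 0.819, 0.0], [-0.001, 0.002, -1.0]]
force: [0.3, 0.2, 1.3]
opening: 0.5
grasp_force: 0.0
```

```bash
python3 arc.py 144 143 142 141
```

```text
tool az 145.17865889932108 yaw 145.02147672363768 r 0.138004424344352 [0.491 0.169 0.236] F [0.286 0.161 1.263] open 0.5004297322893668
144.0 [-0.     0.011 -0.001  0.001  0.001  0.011]
143.0 [-0.     0.021 -0.001  0.001  0.001  0.022]
142.0 [-0.001  0.031 -0.001  0.001  0.001  0.034]
141.0 [-0.001  0.04  -0.001  0.001  0.001  0.045]
```

```bash
cat > knob.py <<'E'
from h import *
from arc import A
s,p,d,W=wrist()
v,u=np.mgrid[:384,:512];q=p.astype(int)
r=np.hypot(*(W[...,:2]-A).transpose(2,0,1))
m=(q.max(2)<80)&(W[...,2]>.245)&(W[...,2]<.262)&(r>.115)&(r<.165)&(abs(u-257)<60)
w=W[m];print('knob n',m.sum(),'pix',u[m].mean(),v[m].mean())
if m.sum()>50:
    th=np.unwrap(np.arctan2(w[:,1]-A[1],w[:,0]-A[0]))
    print('lever az p5 50 95',np.degrees(np.percentile(th,[5,50,95]))%360,'r',np.percentile(r[m],[5,95]))
L=(q.min(2)>110)&(W[...,2]>.235)&(W[...,2]<.258)&(r>.07)&(r<.12)&(abs(u-257)<60);w=W[L]
if L.sum()>10: print('arm',L.sum(),np.degrees(np.median(np.arctan2(w[:,1]-A[1],w[:,0]-A[0])))%360)
cv2.imwrite('pics/k.png',cv2.resize(p[170:330,160:360,::-1],None,fx=3,fy=3))
E
python3 knob.py
```

```text
tool az 145.17865889932108 yaw 145.02147672363768 r 0.138004424344352 [0.491 0.169 0.236] F [0.286 0.161 1.263] open 0.5004297322893668
knob n 2438 pix 246.59639048400328 238.85849056603774
lever az p5 50 95 [134.974 148.606 154.847] r [0.137 0.16 ]
arm 151 149.43546803928947
```

View pics/k.png

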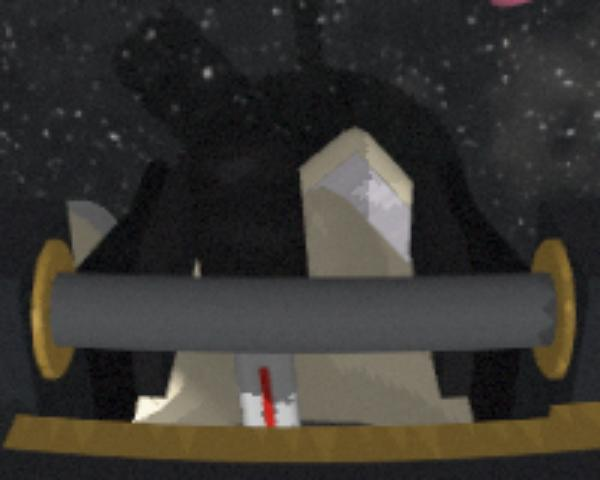

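The lever has followed and its arm now measures 149.4°, about 45° turned, with its label at crop (265,395). Next I'll feel for the stop in small steps.

send_rows(moves=[[0, 0.007, 0, 0, 0, 0.008], [0, 0.0145, 0, 0, 0, 0.0167], [0, 0.0145, 0, 0, 0, 0.0167]])

```text
time_s: 4.1
position: [0.4923, 0.1714, 0.235]
tcp_rot: [[-0.803, 0.596, -0.0], [0.596, 0.803, -0.001], [0.0, -0.001, -1.0]]
force: [-0.5, -1.2, 1.6]
opening: 0.499
grasp_force: 0.8
```

send_rows(moves=[[0, 0.007, 0, 0, 0, 0.008], [0, 0.0145, 0, 0, 0, 0.0167], [0, 0.0145, 0, 0, 0, 0.0167]])

```text
time_s: 4.4
position: [0.4948, 0.1748, 0.2348]
tcp_rot: [[-0.786, 0.618, 0.0], [0.618, 0.786, 0.0], [0.0, 0.0, -1.0]]
force: [-0.3, -1.5, 0.6]
opening: 0.502
grasp_force: 0.7
```

send_rows(moves=[[0, 0.007, 0, 0, 0, 0.008], [0, 0.0145, 0, 0, 0, 0.0167], [0, 0.0145, 0, 0, 0, 0.0167]])

```text
time_s: 4.7
position: [0.4971, 0.1778, 0.2348]
tcp_rot: [[-0.77, 0.638, 0.0], [0.638, 0.77, 0.0], [0.0, 0.0, -1.0]]
force: [-1.2, -1.9, 0.6]
opening: 0.5
grasp_force: 0.6
```

send_rows(moves=[[0, 0.007, 0, 0, 0, 0.008], [0, 0.0145, 0, 0, 0, 0.0167], [0, 0.0145, 0, 0, 0, 0.0167]])

```text
time_s: 5.0
position: [0.4979, 0.1783, 0.2344]
tcp_rot: [[-0.754, 0.657, -0.004], [0.657, 0.754, -0.005], [-0.0, -0.006, -1.0]]
force: [-2.5, -7.9, 3.1]
opening: 0.501
grasp_force: 3.9
```

send_rows(moves=[[0, 0.005, 0, 0, 0, 0], [0, 0.005, 0, 0, 0, 0], [0, 0.005, 0, 0, 0, 0]])

```text
time_s: 5.3
position: [0.498, 0.1785, 0.2343]
tcp_rot: [[-0.754, 0.657, -0.006], [0.657, 0.754, -0.006], [-0.0, -0.009, -1.0]]
force: [-3.4, -9.2, 3.4]
opening: 0.501
grasp_force: 5.0
```

```bash
python3 knob.py
```

```text
tool az 140.4433235903166 yaw 138.9270634360591 r 0.13818632819900922 [0.498 0.179 0.234] F [-3.388 -9.191  3.448] open 0.5013437877684274
knob n 2365 pix 245.03467230443974 239.81606765327695
lever az p5 50 95 [129.969 144.08  149.994] r [0.138 0.16 ]
arm 155 145.55809876853934
```

The burrs touched: the force rose to about 10 N with the tool held still, at lever az ≈145°, 50° clockwise of the start. Next I'll back off with the other finger.

```bash
python3 arc.py 143 148 153 158 163 168 173 178 183 188
```

```text
tool az 140.44533622657013 yaw 138.92291719426632 r 0.1381673161795127 [0.498 0.178 0.234] F [-3.881 -9.825  3.592] open 0.5031357453165628
143.0 [-0.002 -0.025 -0.007 -0.005 -0.    -0.045]
148.0 [-0.007 -0.072 -0.006 -0.005 -0.    -0.101]
153.0 [-0.017 -0.12  -0.006 -0.005 -0.001 -0.156]
158.0 [-0.031 -0.166 -0.005 -0.005 -0.001 -0.212]
163.0 [-0.049 -0.211 -0.005 -0.005 -0.001 -0.268]
168.0 [-0.07  -0.254 -0.005 -0.005 -0.001 -0.323]
173.0 [-0.095 -0.295 -0.004 -0.005 -0.002 -0.379]
178.0 [-0.124 -0.333 -0.004 -0.005 -0.002 -0.434]
183.0 [-0.156 -0.369 -0.004 -0.005 -0.002 -0.49 ]
188.0 [-0.191 -0.402 -0.003 -0.005 -0.002 -0.545]
```

send_rows(moves=[[-0.002, -0.035, 0, 0, 0, -0.045], [-0.007, -0.082, 0, 0, 0, -0.101], [-0.017, -0.13, 0, 0, 0, -0.156], [-0.031, -0.176, 0, 0, 0, -0.212], [-0.049, -0.221, 0, 0, 0, -0.268], [-0.07, -0.264, 0, 0, 0, -0.323], [-0.095, -0.305, 0, 0, 0, -0.379], [-0.124, -0.343, 0, 0, 0, -0.434], [-0.156, -0.379, 0, 0, 0, -0.49], [-0.191, -0.41, 0, 0, 0, -0.545], [-0.191, -0.41, 0, 0, 0, -0.545]])

```text
time_s: 6.45
position: [0.469, 0.0725, 0.2347]
tcp_rot: [[-0.991, -0.135, 0.001], [-0.135, 0.991, 0.001], [-0.001, 0.001, -1.0]]
force: [-0.1, -0.0, 0.2]
opening: 0.502
grasp_force: 0.0
```

```bash
python3 knob.py; python3 arc.py 189 191 193 194 194.8
```

```text
tool az 187.577188681034 yaw 187.77212894277545 r 0.13673491305486582 [0.469 0.072 0.235] F [-0.113 -0.011  0.176] open 0.5015042078609468
knob n 2532 pix 273.8562401263823 238.4478672985782
lever az p5 50 95 [177.461 183.489 197.546] r [0.136 0.159]
arm 394 183.83172106670114
tool az 187.4750658340695 yaw 187.7070569770918 r 0.13647531053263745 [0.469 0.073 0.235] F [ 0.139 -0.308 -0.309] open 0.49855858669791725
189.0 [ 0.006 -0.015 -0.005  0.     0.001 -0.014]
191.0 [ 0.005 -0.034 -0.005  0.     0.001 -0.037]
193.0 [ 0.004 -0.053 -0.005  0.     0.001 -0.059]
194.0 [ 0.003 -0.063 -0.005  0.     0.001 -0.07 ]
194.8 [ 0.002 -0.07  -0.005  0.     0.001 -0.079]
```

send_rows(moves=[[0.006, -0.015, 0, 0, 0, -0.014], [0.005, -0.034, 0, 0, 0, -0.037], [0.004, -0.053, 0, 0, 0, -0.059], [0.003, -0.066, 0, 0, 0, -0.073], [0.003, -0.066, 0, 0, 0, -0.073], [0.003, -0.066, 0, 0, 0, -0.073]])

```text
time_s: 7.1
position: [0.4704, 0.0565, 0.2349]
tcp_rot: [[-0.968, -0.249, 0.001], [-0.249, 0.968, 0.0], [-0.001, -0.0, -1.0]]
force: [0.1, 1.0, 0.8]
opening: 0.503
grasp_force: 0.5
```

```bash
python3 knob.py
```

```text
tool az 194.20717469148704 yaw 194.4232734693712 r 0.13834363516308884 [0.47  0.057 0.235] F [0.079 1.03  0.825] open 0.5034813958694537
knob n 2399 pix 274.2534389328887 239.4560233430596
lever az p5 50 95 [184.089 189.994 204.099] r [0.137 0.16 ]
arm 401 189.91037937786695
```

The lever has turned 44.4° from the stop by both the label and the finger geometry, so it stays there. I'll retract and fit the arm's kinematics from the logged states so I can check the cup poses.

send_rows(moves=[[0, 0.04, 0, 0, 0, 0], [0, 0.04, 0, 0, 0, 0], [0, 0.04, -0.15, 0, 0, 0], [0, 0.04, -0.3, 0, 0, 0], [0, 0.04, -0.48, 0, 0, 0], [0.1, 0.04, -0.48, 0, 0, 0], [0.2, 0.04, -0.48, 0, 0, 0], [0.2, 0.04, -0.48, 0, 0, 0]], grip=1.0)

```text
time_s: 7.95
position: [0.4161, 0.0535, 0.3549]
tcp_rot: [[-0.968, -0.25, -0.002], [-0.25, 0.968, -0.001], [0.002, -0.0, -1.0]]
force: [-0.0, -0.0, -0.6]
opening: 0.988
grasp_force: 0.0
```

```bash
cat > kin.py <<'E'
from h import *
from scipy.optimize import least_squares
from scipy.spatial.transform import Rotation as Ro
rz=lambda a:Ro.from_euler('z',a,degrees=True).as_matrix();ry=lambda a:Ro.from_euler('y',a,degrees=True).as_matrix()
# arm pointing up at zero; x forward; +y rotation leans forward; J4,J6 about local z
def fk(q,P):
    a,h,L1,e,L2,d,L3,c6,s4,s6=P
    R=rz(q[0]);p=np.array([0,0,h])+R@[a,0,0]
    R=R@ry(q[1]);p=p+R@[0,0,L1]
    R=R@ry(q[2]);p=p+R@[e,0,L2]
    R=R@rz(s4*q[3]);R=R@ry(q[4]);p=p+R@[0,d,L3]
    return p,R@rz(s6*q[5]+c6)
def data(): return [tuple(map(np.array,eval(l))) for l in open('log.txt')]
def fit():
    D=data();best=None
    for s6 in(1,-1):
      for c6 in(90,-90):
        f=lambda x:np.concatenate([np.r_[(fk(q,[*x,s,s6])[0]-p),(fk(q,[*x,s,s6])[1]-R).ravel()*.3] for q,p,R in D for s in [1]])
        r=least_squares(f,[0,.2,.4,0,.4,.11,.2,c6])
        if best is None or r.cost<best[0]: best=(r.cost,[*r.x,1,s6],np.abs(r.fun).max(),len(D))
    return best
LO=np.array([-176.69,-43.24,12.49,-82,0,-163.58]);HI=np.array([176.69,126.21,139.97,262,151.66,163.58])
def ik(p,R,P,q0):
    f=lambda q:np.r_[(fk(q,P)[0]-p),(fk(q,P)[1]-R).ravel()*.3]
    r=least_squares(f,np.clip(q0,LO+.1,HI-.1),bounds=(LO,HI),x_scale=30);return r.x,np.abs(r.fun).max()
if __name__=='__main__':
    np.set_printoptions(precision=4,suppress=True);log();b=fit();print(b);print(np.ptp([d[0] for d in data()],axis=0))
E
python3 - <<'E'
from h import log
s=log();print(s['position'],s['joint_positions'])
E
python3 kin.py
```

```text
[0.4160689  0.05350981 0.35489827] [-7.97940816e+00  4.82670792e+00  9.82483629e+01 -4.82647879e-02
  7.70366634e+01 -1.12432172e+02]
(np.float64(6.19259894687282e-07), [np.float64(-0.0001794002824447461), np.float64(0.2504376250348566), np.float64(0.5880661609473791), np.float64(0.11395318985581766), np.float64(0.39183007451345575), np.float64(0.11097910838869388), np.float64(0.2817411175028722), np.float64(89.99999999999999), 1, 1], np.float64(0.0005372845693147332), 16)
[15.78   17.3405  7.581   0.4314 17.0011 71.4701]
```

send_rows(moves=[[0, 0, 0, 0, -0.1, 0], [0, 0, 0, 0, -0.2, 0], [0, 0, 0, 0, -0.3, 0], [0, 0, 0, 0, -0.3, 0], [0, 0, 0, 0, -0.3, 0]])

```text
time_s: 8.45
position: [0.419, 0.0531, 0.3548]
tcp_rot: [[-0.864, -0.248, 0.438], [-0.221, 0.969, 0.113], [-0.453, 0.0, -0.892]]
force: [0.5, -0.8, 0.3]
opening: 1.001
grasp_force: 0.0
```

```bash
python3 -c "
from h import *
s,p,d,W=wrist();np.savez('w2.npz',p=p,d=d,W=W);cv2.imwrite('pics/w2.png',p[:,:,::-1]);print(s['joint_positions'],s['position'])"
```

```text
[ -19.12513505   -7.18084664  115.32063752   18.92423331   50.49351095
 -132.8570107 ] [0.41898532 0.0530924  0.35484723]
```

send_rows(moves=[[0, 0, 0, 0.1, 0, 0], [0, 0, 0, 0.2, 0, 0], [0, 0, 0, 0.2, 0, 0], [0, 0, 0, 0.2, 0, 0]])

```text
time_s: 8.9
position: [0.4218, 0.0548, 0.356]
tcp_rot: [[-0.861, -0.103, 0.498], [-0.225, 0.955, -0.193], [-0.455, -0.278, -0.846]]
force: [-0.1, -0.9, -0.5]
opening: 0.998
grasp_force: 0.0
```

```bash
python3 kin.py
python3 - <<'E'
from kin import *
s=readout.read_state();print(s['position'],s['joint_positions'])
E
```

```text
(np.float64(0.0012092000551749715), [np.float64(0.011247573552969799), np.float64(0.2839793617733208), np.float64(0.6073379794917785), np.float64(0.13091377684852024), np.float64(0.3809103194426649), np.float64(0.11037512725770345), np.float64(0.32346572844218296), np.float64(89.99999999999999), 1, 1], np.float64(0.034311463083560645), 18)
[26.9257 29.348  21.3515 36.6969 36.748  91.8949]
[0.42179863 0.05484028 0.35602677] [  0.56101135  -5.3832292  116.09209948 -17.77265364  40.28870423
 -89.04333881]
```

```bash
sed -i 's/for s in \[1\]/for s in [s4]/; s/    for s6 in(1,-1):/    for s6,s4 in((1,1),(1,-1),(-1,1),(-1,-1)):/; s/\[\*r.x,1,s6\]/[*r.x,s4,s6]/' kin.py; python3 kin.py
cat > plan.py <<'E'
from kin import *
np.set_printoptions(precision=2,suppress=True)
P=fit()[1]
C=np.array([.495,.079]);cup=np.array([.490,-.191]);th=np.radians(42.5)
def frame(h,c,al,sg):
    z=np.cos(al)*h-np.sin(al)*c;y=sg*np.cross(h,c);return np.stack([np.cross(y,z),y,z],1)
def graspTCP(g,R): return g+.019*R[:,2]
c0=-np.array([np.cos(th),np.sin(th),0]);Z=np.array([0,0,1.])
HG=.045  # grasp height from cup bottom
def pick(al,sg,lift=0): R=frame(-Z,c0,al,sg);return graspTCP(np.r_[cup,.0305]+c0*(HG-.035)+Z*lift,R),R
def place(al,sg,f,C=C,up=0,back=0): t=np.radians(f);h=np.array([np.cos(t),np.sin(t),0]);R=frame(h,Z,al,sg);return graspTCP(np.r_[C,HG+up]-h*back,R),R
if __name__=='__main__':
  q0=readout.read_state()['joint_positions'];rng=np.random.default_rng(0)
  def tryik(p,R):
    best=None
    for k in range(14):
        q,e=ik(p,R,P,q0+(0 if k==0 else rng.normal(0,1,6)*[40,30,30,60,40,90]))
        if best is None or e<best[1]: best=(q,e)
        if e<1e-4: break
    return best
  for al in(30,40,50):
    for sg in(1,-1):
      a=np.radians(al);print(al,sg,'pick',*tryik(*pick(a,sg)))
      for f in(-20,6,30): print('   place',f,*tryik(*place(a,sg,f)))
E
python3 plan.py
```

```text
(np.float64(0.0016744680761597442), [np.float64(0.00145556542945807), np.float64(0.29506631990822296), np.float64(0.6142294864558057), np.float64(0.13206116236285376), np.float64(0.39019028587133575), np.float64(0.11052775088771313), np.float64(0.33491496276189864), np.float64(89.99999999999999), 1, 1], np.float64(0.038094804008700855), 19)
[26.9257 29.348  21.3515 36.6969 36.748  91.8949]
30 1 pick [-39.71  49.4  126.21  90.15  29.7   98.8 ] 8.398245987528696e-10
   place -20 [  42.32   44.63  107.65  -82.     51.75 -132.78] 0.05832174151675597
   place 6 [ 38.13  85.   139.97 207.91  99.45 -67.59] 0.0007351547934483227
   place 30 [  10.01   74.5   139.97  162.55   91.62 -101.18] 0.04272949655386049
30 -1 pick [-39.71  49.4  126.21  90.15  29.7  -81.2 ] 6.600275881396556e-14
   place -20 [ 42.32  44.63 107.65 -82.    51.75  47.22] 0.05832163670985828
   place 6 [ 38.13  85.   139.97 207.91  99.45 112.41] 0.0007351546729696956
   place 30 [ 10.01  74.5  139.97 162.55  91.62  78.82] 0.04272963794713336
40 1 pick [-44.49  53.23 126.71  92.95  40.    90.09] 3.864716602297591e-10
   pla
[... 470 characters left out ...]
e 30 [ 12.87  31.28 112.87 -82.     0.   -20.68] 0.0757766320025234
50 1 pick [ -29.13   37.82  105.92   20.49   31.03 -163.58] 0.16521897868092794
   place -20 [  30.54   44.21  115.91  256.01   30.76 -120.89] 8.090195180443515e-14
   place 6 [ 31.19  54.33 132.63 202.21  46.37 -85.92] 1.043529104893623e-10
   place 30 [ 15.78  56.81 139.24 168.98  55.68 -94.72] 2.0737675465731797e-11
50 -1 pick [-49.57  57.93 126.21  91.41  49.98 -95.41] 1.0090622781788738e-10
   place -20 [ 24.45  38.69 111.06 -82.    26.96  30.09] 0.017710751082161514
   place 6 [ 31.19  54.33 132.63 202.21  46.37  94.08] 4.774375339522408e-13
   place 30 [ 15.78  56.81 139.24 168.98  55.68  85.28] 2.6799927554943537e-10
```

View pics/w2.png

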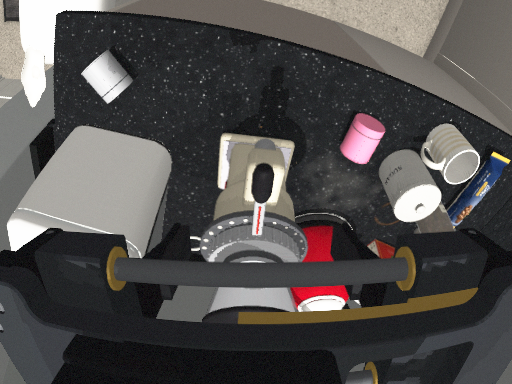

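```bash
python3 - <<'E'
import re
t=open('kin.py').read()
t=t.replace("a,h,L1,e,L2,d,L3,c6,s4,s6=P","a,h,L1,e,L2,d,L3,c6,phi,d1,g,s4,s6=P").replace("ry(q[2]);p=p+R@[e,0,L2]","ry(q[2]+phi);p=p+R@[e,d1,L2]").replace("R=R@ry(q[4]);p=p+R@[0,d,L3]","R=R@ry(q[4]-phi);p=p+R@[g,d,L3]").replace(".11,.2,c6])",".11,.2,c6,phi,0,0])").replace("      for c6 in(90,-90):","      for c6,phi in((90,0),(90,16),(90,-90),(90,90)):")
t=t.replace("r=least_squares(f,[0,","r=least_squares(f,[0,",1)
open('kin.py','w').write(t)
E
python3 kin.py
python3 - <<'E'
from kin import *
np.set_printoptions(precision=3,suppress=True)
for q,p,R in data()[-3:-1]:
    print(q)
    # solve residual rotation: rz(q1)ry(q2+q3) left, rz(q6+90) right
    M=(rz(q[0])@ry(q[1]+q[2])).T@R@rz(q[5]+90).T
    print(Ro.from_matrix(M).as_euler('ZYZ',degrees=True),Ro.from_matrix(M).as_euler('XYZ',degrees=True))
E
```

```text
(np.float64(7.290563105196277e-31), [np.float64(3.88848291648987e-16), np.float64(0.2742), np.float64(0.5879999999999992), np.float64(0.1140999999999995), np.float64(0.39170000000000005), np.float64(-3.2201522580214663e-16), np.float64(0.30546199999999957), np.float64(89.99999999999999), np.float64(1.7514706759054627e-14), np.float64(0.1110000000000004), np.float64(3.0401663922370286e-16), 1, 1], np.float64(4.440892098500626e-16), 20)
[26.9257 29.348  21.3515 36.6969 36.748  91.8949]
[  0.561  -5.383 116.092 -17.773  40.289 -89.043]
[-17.773  40.289  -0.   ] [ 14.508  38.009 -22.793]
[  0.561  -5.383 116.092 -17.773  40.289 -89.043]
[-17.773  40.289  -0.   ] [ 14.508  38.009 -22.793]
```

That gives exact kinematics. The picture shows the grinder's foot front at (222–293, 135–190) in clear view, with the lever as left. I'll refine the chute from the foot edges and plan the grasp.

```bash
python3 - <<'E'
from h import *
np.set_printoptions(precision=4,suppress=True)
z=np.load('w2.npz');p=z['p'].astype(int);W=z['W'];v,u=np.mgrid[:384,:512]
m=(u>210)&(u<305)&(v>125)&(v<200)&(W[...,2]>.016)&(W[...,2]<.032)&(p.min(2)>60)
w=W[m];print('foot',m.sum(),cv2.minAreaRect(w[:,:2].astype(np.float32)))
F=[W[np.where(m[:,c])[0].min(),c] for c in range(228,290,3) if m[:,c].any()];F=np.array(F);f=np.polyfit(F[:,1],F[:,0],1);print('front edge yaw',-np.degrees(np.arctan(f[0])),F[[0,-1]])
m=(u>220)&(u<295)&(v>130)&(v<215)&(W[...,2]>.195)&(W[...,2]<.212)&(p.min(2)>80);w=W[m]
print('housing',m.sum(),cv2.minAreaRect(w[:,:2].astype(np.float32)),np.percentile(w,[2,98],axis=0))
m=(abs(u-107)<30)&(abs(v-77)<30)&(W[...,2]>.008)&(W[...,2]<.07);w=W[m]
from scipy.optimize import least_squares
q=least_squares(lambda q:np.hypot(-(w[:,0]-q[0])*np.sin(q[1])+(w[:,1]+.19)*np.cos(q[1]),w[:,2]-.0305)-.030,[.485,.74],loss='soft_l1',f_scale=.002)
a=np.array([np.cos(q.x[1]),np.sin(q.x[1])]);t=(w[:,:2]-[q.x[0],-.19])@a;e=np.percentile(t,[2,98]);print('cup',np.degrees(q.x[1]),e,np.array([q.x[0],-.19])+a*e.mean())
E
sed -i "s/rng.normal(0,1,6)/rng.normal(0,1,6)/; s/range(14)/range(10)/" plan.py; python3 plan.py
```

```text
foot 1035 ((0.6279726028442383, 0.093552365899086), (0.12776458263397217, 0.13553638756275177), 6.10987663269043)
front edge yaw 6.2535773119206794 [[0.571  0.0334 0.021 ]
 [0.56   0.141  0.0197]]
housing 1179 ((0.5225343108177185, 0.07521053403615952), (0.09006782621145248, 0.09009096771478653), 10.534563064575195) [[0.4773 0.0443 0.1955]
 [0.568  0.1154 0.2081]]
cup 44.4694146177346 [-0.0339  0.033 ] [ 0.4909 -0.1903]
30 1 pick [-51.41  45.79 111.79  54.05  38.04 128.13] 9.198197759019422e-14
   place -20 [  25.3    40.37  110.78  -82.     41.36 -145.3 ] 0.08388146250793514
   place 6 [-11.22  72.21 139.97 165.47  90.56 -99.07] 0.02198773637277529
   place 30 [ -32.16   70.25  139.27  128.     76.36 -116.64] 2.0454247628975963e-08
30 -1 pick [-51.41  45.79 111.79  54.05  38.04 -51.87] 2.738198556784255e-12
   place -20 [ 25.29  40.37 110.78 -82.    41.36  34.7 ] 0.08388319880619907
   place 6 [ -0.17  27.67 117.79 -81.52   0.   -12.78] 0.12045853859450104
   place 30 [  5.53  29.25 117.43 -61.45   0.   -45.94] 0.1140327510400258
40 1 pick [ -29.92   38.13  102.73   18.49   33.81 -1
[... 505 characters left out ...]
 30 [  -3.29   30.51  115.09   48.79   13.7  -163.58] 0.09342578208485253
50 1 pick [-60.77  53.7  112.2   66.31  54.51 106.93] 1.333377852574813e-13
   place -20 [  5.41  49.44 130.37 205.5   39.83 -90.12] 3.0253577421035516e-15
   place 6 [ -9.61  51.81 135.75 166.39  47.32 -92.76] 1.1738599953181605e-09
   place 30 [-21.53  50.39 132.85 131.33  42.08 -93.8 ] 4.503508677089485e-12
50 -1 pick [-60.77  53.7  112.2   66.31  54.51 -73.07] 1.4152090610508594e-09
   place -20 [  9.1   37.   116.06 -82.    18.79  18.45] 0.05083243596291954
   place 6 [ -9.61  51.81 135.75 166.39  47.32  87.24] 3.8227447318739394e-08
   place 30 [  -4.85   33.19  115.43   45.27   14.4  -163.58] 0.07428690898450137
```

The grinder's yaw is 6.2°, so the chute is at (0.495, 0.079). The cup is at (0.491, -0.190) with its axis at about 43.5°. I can stand it up and place it with one grasp: tilt the tool 50° to pick, and after the turn the tool ends 50° below horizontal under the chute. I'll plan this as joint-interpolated waypoints.

```bash
sed -i "s/^C=.*/C=np.array([.4952,.0786]);cup=np.array([.491,-.190]);th=np.radians(43.5)/" plan.py
cat > path.py <<'E'
from plan import *
def seg(qa,qb,step=8.,mm=.045,pad=2):
    "rows (12 max per call) along the joint line qa->qb"
    n=1
    while True:
        Q=[qa+(qb-qa)*k/n for k in range(n+1)];F=[fk(q,P) for q in Q]
        da=max(np.degrees(Ro.from_matrix(F[i][1].T@F[i+1][1]).magnitude()) for i in range(n));dp=max(np.linalg.norm(F[i+1][0]-F[i][0]) for i in range(n))
        dq=max(abs(qb-qa))/n
        if da<=step and dp<=mm and dq<=9: break
        n+=1
    m=min(f[0][2] for f in F);lo=9
    for p,R in F:
        for sx in(-.0375,.0375):
            for sy in(-.095,.095): lo=min(lo,(p+R@[sx,sy,-.07])[2])
    print('rows',n,'min tcp z',m,'min body z',lo,'TCP path',[f[0].round(2).tolist() for f in F[::3]])
    for i in range(0,n,12-pad):
        p0,R0=F[i];print('CALL');
        for j in list(range(i+1,min(i+12-pad,n)+1)):
            p,R=F[j];print('  ',(np.r_[R0.T@(p-p0)/.25,Ro.from_matrix(R0.T@R).as_rotvec()/(np.pi/2)]).round(3).tolist())
def sol(pR,q0):
    q,e=ik(*pR,P,q0);print('ik',q,'err',e);return q
AL=np.radians(50)
E
python3 - <<'E'
from path import *
q0=readout.read_state()['joint_positions']
qp=sol(pick(AL,-1),[-60.8,53.7,112,66,54.5,-73])
qh=sol(pick(AL,-1,.10),qp)
print(pick(AL,-1)[0])
z=np.load('w2.npz')['W'].reshape(-1,3);w=z[(z[:,2]>.08)&(z[:,2]<.5)&(z[:,1]<-.03)&(z[:,1]>-.45)&(z[:,0]>.3)&(z[:,0]<.8)];print('appliance x min',np.percentile(w,[1,50,99],axis=0))
t=z[(abs(z[:,2])<.01)&(abs(z[:,0]-.42)<.06)];print('table y min',t[:,1].min())
seg(q0,qh)
E
```

```text
ik [-60.48  53.68 111.63  65.3   54.91 -72.5 ] err 8.1601392309949e-15
ik [-60.48  41.33 111.92  58.55  60.61 -59.92] err 3.821137850579248e-12
[ 0.49 -0.19  0.02]
appliance x min [[ 0.36 -0.39  0.08]
 [ 0.61 -0.12  0.21]
 [ 0.75 -0.03  0.46]]
table y min -0.3814710931750307
rows 21 min tcp z 0.11828703541536009 min body z 0.1345555014765192 TCP path [[0.42, 0.05, 0.36], [0.42, 0.03, 0.3], [0.43, 0.0, 0.25], [0.43, -0.02, 0.21], [0.44, -0.04, 0.18], [0.46, -0.07, 0.15], [0.48, -0.12, 0.14], [0.49, -0.19, 0.12]]
CALL
   [0.041, -0.018, 0.079, -0.016, 0.041, 0.07]
   [0.082, -0.033, 0.154, -0.031, 0.081, 0.141]
   [0.122, -0.047, 0.224, -0.046, 0.12, 0.214]
   [0.159, -0.059, 0.291, -0.061, 0.157, 0.288]
   [0.194, -0.071, 0.353, -0.076, 0.194, 0.363]
   [0.226, -0.082, 0.412, -0.09, 0.229, 0.439]
   [0.254, -0.093, 0.469, -0.105, 0.262, 0.516]
   [0.278, -0.105, 0.522, -0.12, 0.295, 0.594]
   [0.298, -0.119, 0.574, -0.135, 0.326, 0.673]
   [0.314, -0.136, 0.624, -0.151, 0.355, 0.753]
CALL
   [-0.039, -0.013, 0.035, -0.021, 0.03, 0.078]
   [-0.081, -0.025, 0.067, -0.044, 0.06, 0.157]
   [-0.128, -0.037, 0.095, -0.067, 0.089, 0.235]
   [-0.18, -0.048, 0.119, -0.093, 0.117, 0.313]
   [-0.238, -0.061, 0.14, -0.12, 0.145, 0.391]
   [-0.301, -0.077, 0.157, -0.148, 0.173, 0.469]
   [-0.369, -0.095, 0.172, -0.178, 0.2, 0.546]
   [-0.443, -0.119, 0.183, -0.21, 0.227, 0.623]
   [-0.522, -0.149, 0.192, -0.243, 0.253, 0.7]
   [-0.606, -0.185, 0.198, -0.279, 0.279, 0.775]
CALL
   [-0.063, 0.07, -0.028, -0.035, 0.032, 0.073]
```

Run:
```python
from path import *
q0=readout.read_state()['joint_positions'];p0,R0=fk(q0,P)
q1=sol((p0+[-.02,-.17,0],R0),q0)
qh=sol(pick(AL,-1,.10),[-60,41,112,58,60,-60])
seg(q0,q1);seg(q1,qh)
```

```text
ik [ -38.4    -9.76  119.43   14.22   40.13 -147.07] err 1.0211654855041274e-09
ik [-60.48  41.33 111.92  58.55  60.61 -59.92] err 8.34037219843431e-09
rows 7 min tcp z 0.3494031916337156 min body z 0.3697333443444468 TCP path [[0.42, 0.05, 0.36], [0.42, -0.02, 0.35], [0.41, -0.09, 0.35]]
CALL
   [0.035, -0.093, 0.027, -0.005, 0.013, -0.0]
   [0.069, -0.183, 0.049, -0.01, 0.022, -0.0]
   [0.101, -0.273, 0.066, -0.013, 0.025, 0.0]
   [0.132, -0.362, 0.079, -0.015, 0.024, 0.001]
   [0.162, -0.453, 0.088, -0.014, 0.019, 0.001]
   [0.192, -0.545, 0.092, -0.009, 0.011, 0.001]
   [0.222, -0.641, 0.091, 0.0, -0.0, -0.0]
rows 21 min tcp z 0.11828704375632795 min body z 0.1345555096912182 TCP path [[0.4, -0.12, 0.36], [0.42, -0.12, 0.31], [0.43, -0.13, 0.28], [0.44, -0.14, 0.24], [0.46, -0.14, 0.21], [0.47, -0.15, 0.18], [0.48, -0.17, 0.15], [0.49, -0.19, 0.12]]
CALL
   [0.011, 0.003, 0.059, -0.028, 0.013, 0.078]
   [0.022, 0.007, 0.117, -0.054, 0.027, 0.156]
   [0.033, 0.011, 0.174, -0.08, 0.043, 0.235]
   [0.043, 0.015, 0.229, -0.105, 0.06, 0.314]
   [0.053, 0.019, 0.283, -0.128, 0.078, 0.394]
   [0.062, 0.023, 0.336, -0.151, 0.098, 0.474]
   [0.071, 0.027, 0.387, -0.172, 0.119, 0.554]
   [0.079, 0.029, 0.438, -0.193, 0.14, 0.634]
   [0.087, 0.031, 0.487, -0.213, 0.164, 0.714]
   [0.095, 0.032, 0.536, -0.232, 0.188, 0.795]
CALL
   [-0.018, -0.012, 0.044, -0.016, 0.021, 0.082]
   [-0.036, -0.024, 0.086, -0.031, 0.043, 0.164]
   [-0.056, -0.035, 0.127, -0.046, 0.065, 0.246]
   [-0.076, -0.048, 0.168, -0.059, 0.087, 0.329]
   [-0.098, -0.06, 0.207, -0.072, 0.11, 0.411]
   [-0.121, -0.074, 0.246, -0.084, 0.134, 0.493]
   [-0.145, -0.088, 0.283, -0.095, 0.159, 0.576]
   [-0.17, -0.103, 0.32, -0.106, 0.184, 0.658]
   [-0.197, -0.119, 0.357, -0.116, 0.21, 0.739]
   [-0.224, -0.137, 0.392, -0.125, 0.238, 0.821]
CALL
   [-0.037, 0.024, 0.021, -0.007, 0.025, 0.082]
```

send_rows(moves=[[0.1, -0.27, 0.066, 0, 0, 0], [0.1, -0.27, 0.066, 0, 0, 0], [0.22, -0.64, 0.09, 0, 0, 0], [0.22, -0.64, 0.09, 0, 0, 0], [0.22, -0.64, 0.09, 0, 0, 0], [0.22, -0.64, 0.09, 0, 0, 0]])

```text
time_s: 9.5
position: [0.4016, -0.1211, 0.3571]
tcp_rot: [[-0.863, -0.096, 0.496], [-0.219, 0.956, -0.196], [-0.455, -0.278, -0.846]]
force: [0.1, -0.3, 0.3]
opening: 1.003
grasp_force: 0.0
```

send_rows(moves=[[0.011, 0.003, 0.059, -0.028, 0.013, 0.078], [0.022, 0.007, 0.117, -0.054, 0.027, 0.156], [0.033, 0.011, 0.174, -0.08, 0.043, 0.235], [0.043, 0.015, 0.229, -0.105, 0.06, 0.314], [0.053, 0.019, 0.283, -0.128, 0.078, 0.394], [0.062, 0.023, 0.336, -0.151, 0.098, 0.474], [0.071, 0.027, 0.387, -0.172, 0.119, 0.554], [0.079, 0.029, 0.438, -0.193, 0.14, 0.634], [0.087, 0.031, 0.487, -0.213, 0.164, 0.714], [0.095, 0.032, 0.536, -0.232, 0.188, 0.795], [0.095, 0.032, 0.536, -0.232, 0.188, 0.795]])

```text
time_s: 10.6
position: [0.446, -0.1403, 0.2268]
tcp_rot: [[-0.544, 0.745, 0.386], [0.839, 0.494, 0.23], [-0.019, 0.449, -0.894]]
force: [-0.7, 0.2, -0.5]
opening: 1.001
grasp_force: 0.0
```

send_rows(moves=[[-0.018, -0.012, 0.044, -0.016, 0.021, 0.082], [-0.036, -0.024, 0.086, -0.031, 0.043, 0.164], [-0.056, -0.035, 0.127, -0.046, 0.065, 0.246], [-0.076, -0.048, 0.168, -0.059, 0.087, 0.329], [-0.098, -0.06, 0.207, -0.072, 0.11, 0.411], [-0.121, -0.074, 0.246, -0.084, 0.134, 0.493], [-0.145, -0.088, 0.283, -0.095, 0.159, 0.576], [-0.17, -0.103, 0.32, -0.106, 0.184, 0.658], [-0.197, -0.119, 0.357, -0.116, 0.21, 0.739], [-0.224, -0.137, 0.392, -0.125, 0.238, 0.821], [-0.224, -0.137, 0.392, -0.125, 0.238, 0.821]])

```text
time_s: 11.7
position: [0.488, -0.1816, 0.125]
tcp_rot: [[0.396, 0.751, 0.528], [0.55, -0.655, 0.518], [0.735, 0.085, -0.673]]
force: [-0.2, -0.2, 0.2]
opening: 0.998
grasp_force: 0.0
```

```bash
cat > st.py <<'E'
from path import *
np.set_printoptions(precision=3,suppress=True)
E
python3 - <<'E'
from st import *
s,p,d,W=wrist();print(s['position'],s['joint_positions'],s['force'],s['time_s'])
cv2.imwrite('pics/w3.png',p[:,:,::-1]);np.savez('w3.npz',p=p,d=d,W=W)
print('hover',rel(*pick(AL,-1,.10),s).tolist())
print('above',rel(*pick(AL,-1,.05),s).tolist());print('pick',rel(*pick(AL,-1),s).tolist())
w=W.reshape(-1,3);w=w[(w[:,2]>.012)&(w[:,2]<.07)&(np.hypot(w[:,0]-.49,w[:,1]+.19)<.055)];print(len(w))
q=least_squares(lambda q:np.hypot(-(w[:,0]-q[0])*np.sin(q[1])+(w[:,1]+.19)*np.cos(q[1]),w[:,2]-.0305)-.030,[.485,.74],loss='soft_l1',f_scale=.002)
a=np.array([np.cos(q.x[1]),np.sin(q.x[1])]);t=(w[:,:2]-[q.x[0],-.19])@a;e=np.percentile(t,[2,98]);print('cup',np.degrees(q.x[1]),e,np.array([q.x[0],-.19])+a*e.mean())
E
```

```text
[ 0.488 -0.182  0.125] [-59.752  39.283 112.329  56.232  59.637 -64.325] [-0.24  -0.192  0.198] 11.7
hover [-0.021389865845235237, 0.03053065747443421, 0.02037873835211436, -0.009449295107877925, 0.024806928202285722, 0.0804384962566487]
above [-0.16838711423275993, 0.013492196936559517, 0.15492055277794872, -0.009449295107877925, 0.024806928202285722, 0.0804384962566487]
pick [-0.31538436262028463, -0.0035462636013151756, 0.2894623672037831, -0.009449295107877925, 0.024806928202285722, 0.0804384962566487]
3137
cup 45.0914639002405 [-0.033  0.034] [ 0.491 -0.19 ]
```

View pics/w3.png

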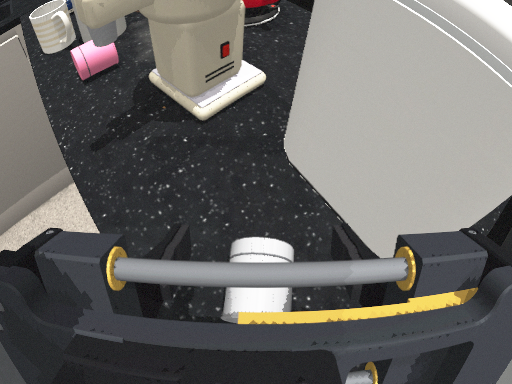

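The cup at (262,280) sits midway between the open fingers, and its pose is confirmed at (0.491, -0.190), 45°. I'll descend and grip.

send_rows(moves=[[-0.021, 0.03, 0.02, -0.009, 0.025, 0.085], [-0.021, 0.03, 0.02, -0.009, 0.025, 0.085], [-0.17, 0.013, 0.155, -0.009, 0.025, 0.085], [-0.24, 0.005, 0.222, -0.009, 0.025, 0.085], [-0.28, 0.001, 0.256, -0.009, 0.025, 0.085], [-0.315, -0.003, 0.289, -0.009, 0.025, 0.085], [-0.315, -0.003, 0.289, -0.009, 0.025, 0.085], [-0.315, -0.003, 0.289, -0.009, 0.025, 0.085]])

```text
time_s: 12.55
position: [0.494, -0.1862, 0.0209]
tcp_rot: [[0.47, 0.684, 0.558], [0.437, -0.729, 0.527], [0.767, -0.004, -0.641]]
force: [-0.9, -0.4, -0.2]
opening: 1.001
grasp_force: 0.0
```

send_rows(moves=[[0, 0, 0, 0, 0, 0], [0, 0, 0, 0, 0, 0], [0, 0, 0, 0, 0, 0], [0, 0, 0, 0, 0, 0], [0, 0, 0, 0, 0, 0], [0, 0, 0, 0, 0, 0]], grip=0.0)

```text
time_s: 13.15
position: [0.4939, -0.1864, 0.0204]
tcp_rot: [[0.471, 0.683, 0.558], [0.435, -0.73, 0.527], [0.767, -0.005, -0.641]]
force: [-0.4, -0.1, 2.3]
opening: 0.679
grasp_force: 29.9
```

Run:
```python
from st import *
s=log();print(s['position'],s['joint_positions'],s['force'],s['opening'],s['grasp_force'],pick(AL,-1)[0],s['tcp_rot'],pick(AL,-1)[1])
q0=s['joint_positions'];p0,R0=fk(q0,P)
q1=sol((p0+[-.03,0,.20],R0),q0)
for f in(15,30,45):
    print(f);qa=sol(place(AL,-1,f,up=.004),[-21,50,133,131,42,86]);qb=sol(place(AL,-1,f,up=.03,back=.15),qa)
```

```text
[ 0.494 -0.186  0.02 ] [-60.56   53.483 111.843  65.402  54.991 -72.13 ] [-0.446 -0.076  2.296] 0.678524662155853 29.86660726062837 [ 0.494 -0.187  0.018] [[ 0.471  0.683  0.558]
 [ 0.435 -0.73   0.527]
 [ 0.767 -0.005 -0.641]] [[ 0.466  0.688  0.556]
 [ 0.442 -0.725  0.527]
 [ 0.766 -0.    -0.643]]
ik [-63.932  28.445 112.099  51.458  69.493 -49.221] err 5.3013149425851225e-15
15
ik [-14.804  50.939 135.555 153.501  45.73   85.497] err 1.702804564018834e-14
ik [-26.598  39.94  139.97  133.419  32.938  94.053] err 0.0801028504238549
30
ik [-21.587  49.664 132.835 130.646  41.591  87.05 ] err 4.374189899181147e-11
ik [-46.525  45.601 139.97  104.489  38.881  85.782] err 0.041119288614493654
45
ik [-25.572  48.045 127.849 104.645  38.795  96.188] err 1.1790568521519162e-13
ik [-52.816  47.116 138.025  88.343  39.575  81.989] err 6.416533970821091e-14
```

The grip is good: 59 mm opening at 30 N. A straight frontal approach runs into the J3 limit, so I'll bring the cup in from the robot's right, low under the chute. First I'll check the appliance clearance and the joint solutions.

```bash
cat > boxes.py <<'E'
from st import *
from scipy.spatial import cKDTree
clouds=[np.load(f)['W'].reshape(-1,3) for f in('w1.npz','w2.npz','w3.npz')]+[cloud(n,n+'.npz')[2].reshape(-1,3) for n in('top','scene')]
def env():
    # appliance, from static views only
    w=np.vstack([clouds[3],clouds[4]]);return w[(w[:,2]>.03)&(w[:,0]>.52)&(w[:,0]<.8)&(w[:,1]<-.02)&(w[:,1]>-.35)&(w[:,2]<.45)]
def hand(p,R,hold=True):
    g=[]
    for sy in np.linspace(-.095,.095,9):
        for sx in(-.0375,0,.0375):
            for sz in(-.07,-.12,-.17): g.append([sx,sy,sz])
    for sy in((-.046,.046) if hold else (-.058,.058)):
        for sz in(0,-.035): g.append([0,sy,sz])
    return p+np.array(g)@R.T
E
python3 - <<'E'
from boxes import *
e=env()
for y in(-.05,-.1,-.15,-.2,-.25):
    b=e[abs(e[:,1]-y)<.02]
    if len(b)>5: print(y,'xmin',np.percentile(b[:,0],2),'z',np.percentile(b[:,2],[2,98]))
s=readout.read_state();q0=s['joint_positions'];p0,R0=fk(q0,P)
for f in(30,38,45):
    print('f',f);qa=sol(place(AL,-1,f,up=.004),[-23,49,131,120,40,90]);qs=sol(place(AL,-1,f,C=C+[-.02,-.17],up=.02),qa);qh=sol(place(AL,-1,f,C=C+[-.02,-.17],up=.18),qs)
    p,R=fk(qa,P);qr=sol((p-R[:,2]*.12,R),qa)
    for n,q in(('a',qa),('s',qs),('h',qh)):
        H=hand(*fk(q,P));print(n,'clear appl',cKDTree(e).query(H)[0].min(),'min z',H[:,2].min())
E
```

```text
-0.05 xmin 0.6354414781003529 z [0.041 0.293]
-0.1 xmin 0.6082640322436976 z [0.044 0.322]
-0.15 xmin 0.6044119580436484 z [0.041 0.323]
-0.2 xmin 0.6004965598045925 z [0.042 0.324]
-0.25 xmin 0.5994830433353397 z [0.042 0.323]
f 30
ik [-21.587  49.664 132.835 130.646  41.591  87.05 ] err 1.7216414405218927e-10
ik [-47.856  45.537 128.354  94.815  39.097  99.495] err 7.034797189220399e-10
ik [-47.856  20.227 122.775  60.675  46.118 144.711] err 4.111599949396805e-12
ik [-34.448  33.521 139.97  107.6    37.362  99.986] err 0.003287053151014574
a clear appl 0.10657646193570385 min z 0.03444515564449148
s clear appl 0.05487082631936869 min z 0.05044515541331595
h clear appl 0.0878644508581627 min z 0.21044515557708207
f 38
ik [-24.062  48.765 130.393 117.042  39.611  91.166] err 3.960731742580492e-11
ik [-48.415  44.982 124.883  81.556  40.433 105.711] err 5.8720805995449155e-12
ik [-48.415  21.523 119.675  55.03   51.525 143.021] err 1.9445556276309617e-13
ik [-37.527  33.217 136.531  92.001  38.519 106.065] err 1.79307790837413e-10
a clear appl 0.10423918080994304 min z 0.034445155553085006
s clear appl 0.04965882669422024 min z 0.05044515557990732
h clear appl 0.07787440589655802 min z 0.2104451555806568
f 45
ik [-25.572  48.045 127.849 104.645  38.795  96.188] err 2.708431257048005e-10
ik [-48.42   44.724 121.711  71.318  42.635 110.223] err 3.0098146197587994e-13
ik [-48.42   22.742 116.79   50.637  56.09  141.32 ] err 1.6153745008296028e-14
ik [-38.65   32.842 132.341  78.741  40.646 112.968] err 6.106226635438361e-16
a clear appl 0.104411677074259 min z 0.03444515552827614
s clear appl 0.03961006878851404 min z 0.050445155580692444
h clear appl 0.06966557415543316 min z 0.2104451555807374
```

```bash
cat > mv.py <<'E'
from boxes import *
q0=np.array(readout.read_state()['joint_positions']) if 0 else np.array([-60.56,53.483,111.843,65.402,54.991,-72.13])
p0,R0=fk(q0,P);t=np.radians(44.3);cc=-np.array([np.cos(t),np.sin(t),0])
b=R0.T@(np.array([.491,-.190,.0303])-cc*.035-p0);mt=R0.T@cc
def put(f,xy,up=.0):
    t=np.radians(f);h=np.array([np.cos(t),np.sin(t),0]);R=frame(h,Z,AL,-1);return np.r_[xy,up]-R@b,R
E
python3 - <<'E'
from mv import *
w=np.vstack([clouds[3],clouds[4]]);g=w[(w[:,2]>.015)&(w[:,2]<.4)&(w[:,0]>.43)&(w[:,1]>.02)&(w[:,1]<.2)&(w[:,0]<.8)];e=np.vstack([env(),g]);T=cKDTree(e)
print('b',b,'mouth dir tool',mt, 'ideal',[-np.cos(AL),0,-np.sin(AL)])
f=38
q1=sol((p0+[-.03,0,.19],R0),q0)
qa=sol(put(f,C,.003),[-24,49,130,117,40,91]);qs=sol(put(f,C+[-.02,-.17],.02),qa);qh=sol(put(f,C+[-.02,-.17],.18),qs)
for k in np.linspace(0,1,9):
    H=hand(*fk(q1+(qh-q1)*k,P));print(round(T.query(H)[0].min(),3),round(H[:,2].min(),3),end=' | ')
print();s=readout.read_state();print('lift',rel(p0+[-.03,0,.19],R0,s))
seg(q1,qh,step=8.4,pad=1)
E
```

```text
b [ 0.027 -0.     0.017] mouth dir tool [-0.641  0.021 -0.767] ideal [np.float64(-0.6427876096865394), 0, np.float64(-0.766044443118978)]
ik [-63.932  29.597 112.517  51.932  68.519 -50.54 ] err 1.915134717478395e-15
ik [-24.408  49.026 130.658 117.257  39.855  90.437] err 2.6983209000519537e-09
ik [-48.773  44.998 125.016  81.388  40.473 105.47 ] err 6.418809928021574e-12
ik [-48.773  21.473 119.795  54.898  51.668 142.784] err 1.8857138073258284e-13
0.093 0.21 | 0.103 0.196 | 0.121 0.185 | 0.119 0.179 | 0.102 0.177 | 0.087 0.18 | 0.077 0.188 | 0.082 0.199 | 0.08 0.21 | 
lift [ 0.527 -0.086 -0.554 -0.    -0.    -0.   ]
rows 22 min tcp z 0.20934069561370552 min body z 0.1844864537616106 TCP path [[0.46, -0.19, 0.21], [0.47, -0.17, 0.21], [0.47, -0.16, 0.21], [0.48, -0.14, 0.21], [0.48, -0.13, 0.21], [0.48, -0.12, 0.21], [0.48, -0.1, 0.21], [0.48, -0.09, 0.21]]
CALL
   [0.011, -0.009, 0.014, -0.001, -0.006, 0.093]
   [0.022, -0.018, 0.028, -0.004, -0.011, 0.186]
   [0.033, -0.028, 0.042, -0.007, -0.016, 0.279]
   [0.043, -0.037, 0.056, -0.011, -0.021, 0.372]
   [0.054, -0.047, 0.069, -0.016, -0.025, 0.464]
   [0.064, -0.057, 0.082, -0.021, -0.029, 0.557]
   [0.074, -0.068, 0.095, -0.028, -0.032, 0.65]
   [0.085, -0.078, 0.108, -0.035, -0.034, 0.742]
   [0.095, -0.089, 0.12, -0.043, -0.035, 0.835]
   [0.104, -0.1, 0.132, -0.051, -0.036, 0.927]
   [0.114, -0.111, 0.144, -0.06, -0.035, 1.02]
CALL
   [-0.012, -0.01, 0.01, -0.005, 0.002, 0.093]
   [-0.024, -0.02, 0.02, -0.009, 0.006, 0.185]
   [-0.036, -0.03, 0.03, -0.013, 0.009, 0.278]
   [-0.048, -0.04, 0.04, -0.017, 0.014, 0.37]
   [-0.061, -0.05, 0.049, -0.02, 0.019, 0.463]
   [-0.073, -0.059, 0.058, -0.022, 0.025, 0.555]
   [-0.086, -0.068, 0.066, -0.023, 0.032, 0.648]
   [-0.099, -0.077, 0.075, -0.024, 0.038, 0.74]
   [-0.112, -0.086, 0.083, -0.023, 0.046, 0.832]
   [-0.125, -0.095, 0.091, -0.022, 0.054, 0.925]
   [-0.138, -0.104, 0.099, -0.019, 0.062, 1.017]
```

send_rows(moves=[[0.1, -0.016, -0.105, 0, 0, 0], [0.25, -0.04, -0.26, 0, 0, 0], [0.4, -0.065, -0.42, 0, 0, 0], [0.527, -0.086, -0.554, 0, 0, 0], [0.527, -0.086, -0.554, 0, 0, 0], [0.527, -0.086, -0.554, 0, 0, 0]])

```text
time_s: 13.75
position: [0.4639, -0.1867, 0.2109]
tcp_rot: [[0.471, 0.683, 0.558], [0.439, -0.73, 0.524], [0.765, -0.002, -0.644]]
force: [-0.1, 0.0, -2.1]
opening: 0.684
grasp_force: 29.9
```

send_rows(moves=[[0.011, -0.009, 0.014, -0.001, -0.006, 0.093], [0.022, -0.018, 0.028, -0.004, -0.011, 0.186], [0.033, -0.028, 0.042, -0.007, -0.016, 0.279], [0.043, -0.037, 0.056, -0.011, -0.021, 0.372], [0.054, -0.047, 0.069, -0.016, -0.025, 0.464], [0.064, -0.057, 0.082, -0.021, -0.029, 0.557], [0.074, -0.068, 0.095, -0.028, -0.032, 0.65], [0.085, -0.078, 0.108, -0.035, -0.034, 0.742], [0.095, -0.089, 0.12, -0.043, -0.035, 0.835], [0.104, -0.1, 0.132, -0.051, -0.036, 0.927], [0.104, -0.1, 0.132, -0.051, -0.036, 0.927]])

```text
time_s: 14.85
position: [0.4769, -0.1376, 0.2071]
tcp_rot: [[0.728, -0.441, 0.525], [-0.68, -0.558, 0.475], [0.084, -0.703, -0.706]]
force: [0.2, 0.7, -1.3]
opening: 0.682
grasp_force: 29.9
```

Run:
```python
from mv import *
s=log();print(s['position'],s['joint_positions'],s['force'],s['opening'],s['grasp_force'])
f=38;qa=sol(put(f,C,.003),[-24,49,130,117,40,91]);qs=sol(put(f,C+[-.02,-.17],.02),qa);qh=sol(put(f,C+[-.02,-.17],.18),qs)
seg(s['joint_positions'],qh,step=8.4,pad=1)
```

```text
[ 0.477 -0.138  0.207] [-56.935  26.151 115.956  53.246  60.752  37.252] [ 0.193  0.653 -1.292] 0.6816528609260751 29.90185686323457
ik [-24.408  49.026 130.658 117.257  39.855  90.437] err 2.6983209000519537e-09
ik [-48.773  44.998 125.016  81.388  40.473 105.47 ] err 6.418809928021574e-12
ik [-48.773  21.473 119.795  54.898  51.668 142.784] err 1.8857138073258284e-13
rows 12 min tcp z 0.2070881880391146 min body z 0.18660431843920713 TCP path [[0.48, -0.14, 0.21], [0.48, -0.12, 0.21], [0.48, -0.11, 0.21], [0.48, -0.1, 0.21], [0.48, -0.09, 0.21]]
CALL
   [-0.009, -0.012, 0.01, -0.005, 0.002, 0.093]
   [-0.019, -0.024, 0.02, -0.01, 0.004, 0.185]
   [-0.029, -0.036, 0.029, -0.015, 0.008, 0.278]
   [-0.039, -0.048, 0.038, -0.019, 0.012, 0.37]
   [-0.049, -0.059, 0.047, -0.022, 0.017, 0.463]
   [-0.059, -0.071, 0.056, -0.025, 0.023, 0.555]
   [-0.069, -0.082, 0.064, -0.027, 0.029, 0.647]
   [-0.08, -0.094, 0.073, -0.029, 0.036, 0.74]
   [-0.091, -0.105, 0.081, -0.029, 0.044, 0.832]
   [-0.102, -0.116, 0.088, -0.028, 0.052, 0.924]
   [-0.113, -0.126, 0.096, -0.027, 0.06, 1.016]
CALL
   [-0.011, 0.012, 0.006, 0.003, 0.004, 0.092]
```

send_rows(moves=[[-0.009, -0.012, 0.01, -0.005, 0.002, 0.093], [-0.019, -0.024, 0.02, -0.01, 0.004, 0.185], [-0.029, -0.036, 0.029, -0.015, 0.008, 0.278], [-0.039, -0.048, 0.038, -0.019, 0.012, 0.37], [-0.049, -0.059, 0.047, -0.022, 0.017, 0.463], [-0.059, -0.071, 0.056, -0.025, 0.023, 0.555], [-0.069, -0.082, 0.064, -0.027, 0.029, 0.647], [-0.08, -0.094, 0.073, -0.029, 0.036, 0.74], [-0.091, -0.105, 0.081, -0.029, 0.044, 0.832], [-0.102, -0.116, 0.088, -0.028, 0.052, 0.924], [-0.102, -0.116, 0.088, -0.028, 0.052, 0.924]])

```text
time_s: 15.95
position: [0.4827, -0.0942, 0.2104]
tcp_rot: [[-0.392, -0.766, 0.51], [-0.674, 0.616, 0.408], [-0.627, -0.184, -0.757]]
force: [-0.0, 0.2, -2.4]
opening: 0.678
grasp_force: 29.9
```

Run:
```python
from mv import *
s=log();print(s['position'],s['joint_positions'],s['force'],s['opening'],s['grasp_force'])
f=38
print('cup axis now',s['tcp_rot']@mt)
for up in(.18,.1,.02): print(up,rel(*put(f,C+[-.02,-.17],up),s))
```

```text
[ 0.483 -0.094  0.21 ] [-50.188  22.155 119.168  54.657  53.186 124.973] [-0.029  0.167 -2.39 ] 0.6783096047104633 29.89624353970612
cup axis now [-0.156  0.132  0.979]
0.18 [-0.025  0.021  0.015  0.004  0.009  0.187]
0.1 [0.176 0.08  0.257 0.004 0.009 0.187]
0.02 [0.377 0.139 0.5   0.004 0.009 0.187]
```

send_rows(moves=[[-0.025, 0.021, 0.015, 0.004, 0.009, 0.187], [-0.025, 0.021, 0.015, 0.004, 0.009, 0.187], [-0.025, 0.021, 0.015, 0.004, 0.009, 0.187], [0.075, 0.05, 0.136, 0.004, 0.009, 0.187], [0.176, 0.08, 0.257, 0.004, 0.009, 0.187], [0.28, 0.11, 0.38, 0.004, 0.009, 0.187], [0.377, 0.139, 0.5, 0.004, 0.009, 0.187], [0.377, 0.139, 0.5, 0.004, 0.009, 0.187], [0.377, 0.139, 0.5, 0.004, 0.009, 0.187]])

```text
time_s: 16.85
position: [0.4837, -0.0861, 0.0509]
tcp_rot: [[-0.603, -0.614, 0.509], [-0.47, 0.789, 0.396], [-0.644, -0.0, -0.765]]
force: [-0.2, -0.0, -2.1]
opening: 0.681
grasp_force: 29.9
```

Run:
```python
from mv import *
s=log();print(s['position'],s['joint_positions'],s['force'],s['opening'],s['grasp_force'])
print('cup axis now',s['tcp_rot']@mt)
for k,up in((.5,.02),(1,.02),(1,.004),(1,0)): print(k,up,rel(*put(38,C+(1-k)*np.array([-.02,-.17]),up),s))
# cup measured from the fixed views
for n in('top','scene'):
    p,d,W=cloud(n);w=W.reshape(-1,3);w=w[(np.hypot(w[:,0]-C[0]+.02,w[:,1]-C[1]+.17)<.045)&(w[:,2]>.05)&(w[:,2]<.12)]
    z=np.percentile(w[:,2],97);r=w[w[:,2]>z-.006];print(n,len(w),'rim z',z,'rim centre',(r.min(0)+r.max(0))/2,np.ptp(r,axis=0))
    cv2.imwrite(f'pics/{n}4.png',p[:,:,::-1])
print(C+[-.02,-.17])
a=cv2.imread('pics/top4.png')[150:290,180:380];b=cv2.imread('pics/scene4.png')[140:280,190:330]
cv2.imwrite('pics/m4.png',np.hstack([cv2.resize(a,(430,300)),cv2.resize(b,(300,300))]))
```

```text
[ 0.484 -0.086  0.051] [-48.845  44.984 124.936  81.371  40.59  105.537] [-0.151 -0.001 -2.117] 0.6806278682578641 29.89595331819146
cup axis now [-0.016  0.014  1.   ]
0.5 0.02 [-0.183  0.248  0.156 -0.001  0.001 -0.001]
1 0.02 [-0.367  0.492  0.311 -0.001  0.001 -0.001]
1 0.004 [-0.325  0.492  0.36  -0.001  0.001 -0.001]
1 0 [-0.315  0.492  0.372 -0.001  0.001 -0.001]
top 105 rim z 0.09350017115922246 rim centre [ 0.475 -0.09   0.093] [0.059 0.054 0.011]
scene 11 rim z 0.09560563750243661 rim centre [ 0.499 -0.09   0.093] [0.009 0.021 0.006]
[ 0.475 -0.091]
```

View pics/m4.png

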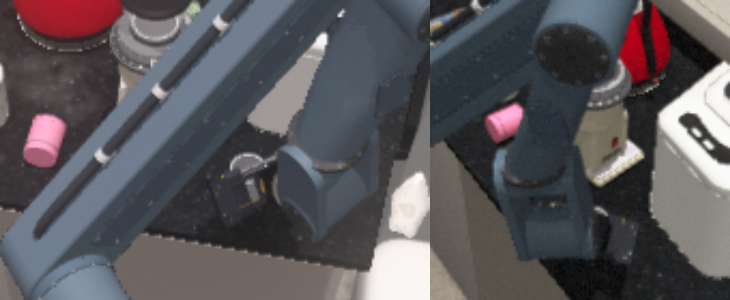

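The cup is upright in the gripper, with its rim centre at (0.475, -0.090) as planned; it shows at crop (247,160). Before sliding in, I'll check arm-link clearance to the grinder.

Run:
```python
from mv import *
def pts(q):
    R=rz(q[0]);S=np.array([0,0,P[1]]);R2=R@ry(q[1]);E=S+R2@[0,0,P[2]];R3=R2@ry(q[2]);e2=E+R3@[P[3],P[9],0];w=E+R3@[P[3],P[9],P[4]];t=fk(q,P);return dict(S=S,E=E,e2=e2,w=w,flange=t[0]-t[1][:,2]*.19,tcp=t[0])
A=np.array([.6045,.0905])
q=np.array(readout.read_state()['joint_positions']);qa=sol(put(38,C,.003),[-24,49,130,117,40,91])
p,R=fk(qa,P);qr=sol((p-R[:,2]*.12,R),qa)
for n,x in(('now',q),('place',qa),('retr',qr)):
    d=pts(x);print(n,{k:v.round(3).tolist() for k,v in d.items()})
    # min distance between segments and grinder volume (r<=.074 to z .36, lever tip)
    tip=A[0]+.162*np.cos(np.radians(190)),A[1]+.162*np.sin(np.radians(190)),.248
    for a,b in(('S','E'),('e2','w'),('E','e2'),('w','flange'),('flange','tcp')):
        L=d[a]+(d[b]-d[a])*np.linspace(0,1,60)[:,None]
        rad=np.maximum(np.hypot(*(L[:,:2]-A).T)-.074,0);dz=np.maximum(L[:,2]-.361,0)
        print('  ',a,b,'hopper',np.hypot(rad,dz).min().round(3),'lever tip',np.linalg.norm(L-tip,axis=1).min().round(3),'housing tip',np.linalg.norm(L-[.475,.077,.187],axis=1).min().round(3))
```

```text
ik [-24.408  49.026 130.658 117.257  39.855  90.437] err 2.6985991219419247e-09
ik [-37.985  33.466 136.804  92.201  38.617 105.231] err 1.4089039379605595e-09
now {'S': [0.0, 0.0, 0.274], 'E': [0.272, -0.311, 0.693], 'e2': [0.429, -0.322, 0.714], 'w': [0.383, -0.269, 1.099], 'flange': [0.387, -0.161, 0.199], 'tcp': [0.484, -0.087, 0.053]}
   S E hopper 0.471 lever tip 0.423 housing tip 0.475
   e2 w hopper 0.514 lever tip 0.604 housing tip 0.662
   E e2 hopper 0.514 lever tip 0.6 housing tip 0.66
   w flange hopper 0.259 lever tip 0.235 housing tip 0.254
   flange tcp hopper 0.14 lever tip 0.223 housing tip 0.207
place {'S': [0.0, 0.0, 0.274], 'E': [0.404, -0.183, 0.66], 'e2': [0.554, -0.13, 0.66], 'w': [0.552, -0.129, 1.052], 'flange': [0.407, 0.01, 0.179], 'tcp': [0.503, 0.085, 0.033]}
   S E hopper 0.364 lever tip 0.361 housing tip 0.423
   e2 w hopper 0.336 lever tip 0.468 housing tip 0.522
   E e2 hopper 0.336 lever tip 0.466 housing tip 0.522
   w flange hopper 0.126 lever tip 0.069 housing tip 0.096
   flange tcp hopper 0.028 lever tip 0.095 housing tip 0.079
retr {'S': [0.0, 0.0, 0.274], 'E': [0.256, -0.2, 0.765], 'e2': [0.413, -0.181, 0.784], 'w': [0.36, -0.141, 1.17], 'flange': [0.346, -0.038, 0.271], 'tcp': [0.442, 0.037, 0.125]}
   S E hopper 0.467 lever tip 0.424 housing tip 0.477
   e2 w hopper 0.496 lever tip 0.59 housing tip 0.653
   E e2 hopper 0.496 lever tip 0.59 housing tip 0.653
   w flange hopper 0.215 lever tip 0.143 housing tip 0.192
   flange tcp hopper 0.097 lever tip 0.094 housing tip 0.079
```

Run:
```python
from mv import *
print(np.array(P))
def pts(q):
    R=rz(q[0]);S=np.array([0,0,P[1]]);R2=R@ry(q[1]);E=S+R2@[0,0,P[2]];R3=R2@ry(q[2]+P[8])
    w=E+R3@[P[3],P[9],P[4]];f=R2@ry(q[2])@[0,0,.3917];e2=w-f;t=fk(q,P);return dict(E=E,e2=e2,w=w,flange=t[0]-t[1][:,2]*.19,tcp=t[0])
A=np.array([.6045,.0905]);tip=A[0]+.162*np.cos(np.radians(190)),A[1]+.162*np.sin(np.radians(190)),.248
q=np.array(readout.read_state()['joint_positions']);qa=ik(*put(38,C,.003),P,[-24,49,130,117,40,91])[0];p,R=fk(qa,P)
C2=[('now',q),('mid',ik(*put(38,C+[-.01,-.08],.02),P,qa)[0]),('place',qa),('retr',ik(p-R[:,2]*.12,R,P,qa)[0])]
for n,x in C2:
    d=pts(x);print(n,{k:v.round(3).tolist() for k,v in d.items()})
    for a,b in(('e2','w'),('w','flange')):
        L=d[a]+(d[b]-d[a])*np.linspace(0,1,60)[:,None]
        rad=np.maximum(np.hypot(*(L[:,:2]-A).T)-.062,0);dz=np.maximum(L[:,2]-.361,0)
        print('  ',a,b,'hopper',np.hypot(rad,dz).min().round(3),'lever tip',np.linalg.norm(L-tip,axis=1).min().round(3))
```

```text
[  -0.       0.274    0.588   -0.114   -0.392    0.       0.305   90.
 -180.       0.111    0.      -1.       1.   ]
now {'E': [0.272, -0.311, 0.693], 'e2': [0.281, -0.153, 0.672], 'w': [0.328, -0.207, 0.287], 'flange': [0.387, -0.161, 0.199], 'tcp': [0.484, -0.087, 0.053]}
   e2 w hopper 0.343 lever tip 0.296
   w flange hopper 0.271 lever tip 0.236
mid {'E': [0.336, -0.254, 0.684], 'e2': [0.313, -0.097, 0.675], 'w': [0.338, -0.116, 0.284], 'flange': [0.397, -0.07, 0.196], 'tcp': [0.493, 0.005, 0.05]}
   e2 w hopper 0.275 lever tip 0.211
   w flange hopper 0.201 lever tip 0.151
place {'E': [0.404, -0.183, 0.66], 'e2': [0.346, -0.035, 0.659], 'w': [0.348, -0.036, 0.267], 'flange': [0.407, 0.01, 0.179], 'tcp': [0.503, 0.085, 0.033]}
   e2 w hopper 0.224 lever tip 0.139
   w flange hopper 0.152 lever tip 0.094
retr {'E': [0.256, -0.2, 0.765], 'e2': [0.235, -0.043, 0.745], 'w': [0.287, -0.084, 0.359], 'flange': [0.346, -0.038, 0.271], 'tcp': [0.442, 0.037, 0.125]}
   e2 w hopper 0.3 lever tip 0.242
   w flange hopper 0.227 lever tip 0.143
```

Clearances are fine. I'll slide the cup in under the chute and lower it to just above the worktop.

send_rows(moves=[[-0.09, 0.124, 0.078, 0, 0, 0], [-0.183, 0.248, 0.156, 0, 0, 0], [-0.275, 0.37, 0.233, 0, 0, 0], [-0.33, 0.44, 0.28, 0, 0, 0], [-0.367, 0.492, 0.311, 0, 0, 0], [-0.367, 0.492, 0.311, 0, 0, 0], [-0.345, 0.492, 0.335, 0, 0, 0], [-0.325, 0.492, 0.36, 0, 0, 0], [-0.325, 0.492, 0.36, 0, 0, 0], [-0.325, 0.492, 0.36, 0, 0, 0]])

```text
time_s: 17.95
position: [0.5044, 0.0833, 0.0363]
tcp_rot: [[-0.602, -0.612, 0.513], [-0.47, 0.791, 0.392], [-0.645, -0.005, -0.764]]
force: [1.4, -0.1, -1.5]
opening: 0.684
grasp_force: 29.9
```

Run:
```python
from mv import *
s=log();print(s['position'],s['force'],s['opening'],s['grasp_force'],s['time_s'])
print(put(38,C,0)[0]);
for up in(.002,0,-.002): print(up,rel(*put(38,C,up),s))
```

```text
[0.504 0.083 0.036] [ 1.362 -0.084 -1.497] 0.6838864679638078 29.896547516736973 17.95
[0.503 0.085 0.03 ]
0.002 [ 0.011  0.008  0.011 -0.004  0.002 -0.   ]
0 [ 0.016  0.008  0.017 -0.004  0.002 -0.   ]
-0.002 [ 0.021  0.008  0.023 -0.004  0.002 -0.   ]
```

send_rows(moves=[[0.008, 0.006, 0.008, 0, 0, 0], [0.011, 0.008, 0.011, 0, 0, 0], [0.014, 0.008, 0.015, 0, 0, 0], [0.014, 0.008, 0.015, 0, 0, 0], [0.014, 0.008, 0.015, 0, 0, 0]])

```text
time_s: 18.45
position: [0.502, 0.0858, 0.0301]
tcp_rot: [[-0.604, -0.612, 0.51], [-0.469, 0.791, 0.393], [-0.644, -0.002, -0.765]]
force: [-1.5, -2.9, 5.3]
opening: 0.681
grasp_force: 29.8
```

The vertical force changed from about -2 to +5 N, so the cup touches the worktop. I'll open the gripper and check before backing out.

send_rows(moves=[[0, 0, 0, 0, 0, 0], [0, 0, 0, 0, 0, 0], [0, 0, 0, 0, 0, 0], [0, 0, 0, 0, 0, 0], [0, 0, 0, 0, 0, 0], [0, 0, 0, 0, 0, 0]], grip=1.0)

```text
time_s: 19.05
position: [0.5019, 0.0859, 0.0295]
tcp_rot: [[-0.604, -0.613, 0.509], [-0.47, 0.79, 0.393], [-0.644, -0.002, -0.765]]
force: [0.3, 0.4, -0.8]
opening: 0.991
grasp_force: 0.0
```

send_rows(moves=[[0, 0, -0.05, 0, 0, 0], [0, 0, -0.1, 0, 0, 0], [0, 0, -0.2, 0, 0, 0], [0, 0, -0.3, 0, 0, 0], [0, 0, -0.4, 0, 0, 0], [0, 0, -0.48, 0, 0, 0], [0, 0, -0.48, 0, 0, 0], [0, 0, -0.48, 0, 0, 0]])

```text
time_s: 19.85
position: [0.441, 0.0381, 0.1218]
tcp_rot: [[-0.604, -0.612, 0.511], [-0.47, 0.791, 0.392], [-0.644, -0.003, -0.765]]
force: [0.7, -0.2, -1.2]
opening: 1.002
grasp_force: 0.0
```

Run:
```python
from mv import *
s,p,d,W=wrist();print(s['position'],s['force'],s['opening'],s['joint_positions'])
w=W.reshape(-1,3);w=w[(np.hypot(w[:,0]-C[0],w[:,1]-C[1])<.05)&(w[:,2]>.01)&(w[:,2]<.09)]
z=np.percentile(w[:,2],97);print(len(w),'top z',z)
m=w[(w[:,2]<z-.008)]
f=lambda q:np.hypot(m[:,0]-q[0]-q[2]*m[:,2],m[:,1]-q[1]-q[3]*m[:,2])-.0297
q=least_squares(f,[*C,0,0],loss='soft_l1',f_scale=.001);print('base centre',q.x[:2],'lean',q.x[2:],'off chute',np.hypot(*(q.x[:2]-C)))
cv2.imwrite('pics/w5.png',p[:,:,::-1])
```

```text
[0.441 0.038 0.122] [ 0.653 -0.228 -1.186] 1.0024563634723693 [-37.979  34.385 137.443  94.688  38.705 102.418]
4965 top z 0.06953886725869513
base centre [0.497 0.081] lean [-0.028 -0.023] off chute 0.0030380717576742075
```

View pics/w5.png

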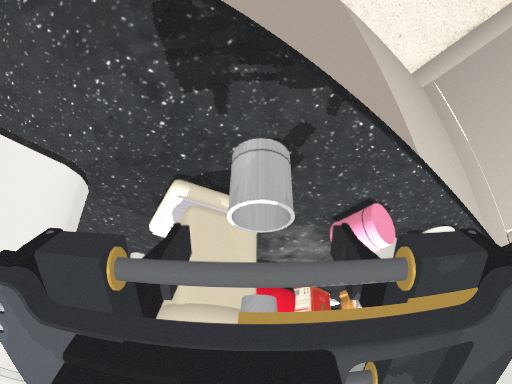

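The cup stands upright at (262,185) with its rim at z = 0.0695, 3 mm from the computed chute axis. As a last check I'll measure the chute's end directly.

```bash
python3 - <<'E'
from mv import *
s,p,d,W=wrist();v,u=np.mgrid[:384,:512]
m=(W[...,2]>.141)&(W[...,2]<.164)&(np.hypot(W[...,0]-C[0],W[...,1]-C[1])<.03)
w=W[m];print(m.sum(),'pix',u[m].mean() if m.any() else 0,v[m].mean() if m.any() else 0)
if len(w)>30:
    q=least_squares(lambda q:np.hypot(w[:,0]-q[0],w[:,1]-q[1])-.0135,C,loss='soft_l1',f_scale=.001);print('chute',q.x,np.abs(q.fun).mean(),w.min(0),w.max(0))
E
python3 knob.py | tail -1
```

```text
566 pix 258.017667844523 303.58303886925796
chute [0.496 0.079] 0.0005665946233946966 [0.481 0.064 0.142] [0.504 0.089 0.155]
knob n 0 pix nan nanknob.py:7: RuntimeWarning: Mean of empty slice.
  w=W[m];print('knob n',m.sum(),'pix',u[m].mean(),v[m].mean())
  ret = ret.dtype.type(ret / rcount)
```

```bash
python3 -c "
from rig import ticket
print(ticket.hand_in())"
```

```text
the job is handed in; nothing more can be done
None
```

Job handed in, no verdict returned: lever pushed clockwise to the felt stop (about 10 N) and backed off about 44.4°, not re-measured after placing the cup; the steel cup stands upright about 3 mm from the measured chute axis, and I touched nothing else.

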